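# Change the laser marker over from the flat jig to carrier feed

### The arm

A 7-joint arm with a two-finger parallel gripper is mounted at the origin on the work surface. World frame = base frame: x ahead of the robot, y to its left, z up, the work surface at z = 0. Lengths are in m, angles in rad, forces in N, time in s.
With the tool pointing down it reaches from about 0.425 to 0.925 m from the base axis. Payload 6.8 kg.
Tool frame: the origin (TCP) lies at the centre of the arm's flange, where the gripper is bolted on; the fingertips stand 173 mm ahead of it and the grasp point (between the pads) lies 155 mm ahead of it (r.hold_point_z is the distance from the TCP to the grasp point, in m); z points along the fingers, x is the direction in which the jaws open and shut, and the axes are right-handed (so a half turn about z gives the same grasp; the last joint's range is limited). The gripper opens to 85 mm and grips with 20 to 120 N. Pads are 22 mm wide; open, the fingers measure 114 mm over their backs; the gripper's body (76 mm by 85 mm) begins 54 mm behind the grasp point. The pads swing forward as they close: fully open they stand 13 mm farther back than shut.
Start: joints at [-1.317, 0.477, 0.022, 1.555, -0.011, 1.109, -0.083], TCP at [0.239, 0.631, 0.405] pointing down, gripper open.
Joint ranges: [-2.96, 2.96], [-0.34, 2.1], [-1.41, 1.46], [0.24, 2.44], [-1.37, 4.51], [0.17, 1.92], [-2.96, 2.96]. Speed limits (rad/s): [2.39, 2.39, 3.14, 3.14, 3.14, 3.14, 3.14].

### API

Orientations are given as a rotation vector (axis times angle).
In Python, from bench import r gives the robot as it stands.
- The arm moves only by the tool apply_moves, never from a script. Its arguments are lists of equal length, an entry for each row: "dp": the shift along the tool's x, y, z scaled (see below), a list of three; "twist": the turn, a rotation vector about the tool's x, y, z scaled (see below), a list of three; "jaw": the closure in counts, from 0 (fully open) to 255 (shut). In form: {"dp": [[x, y, z], ...], "twist": [[rx, ry, rz], ...], "jaw": [jaw, ...]}. A call has 1 to 20 rows; each row shifts and turns the pose as measured when the row begins, along the tool's axes as they then stand; what a row does not reach is not made up. The controller multiplies each number of a shift by 12 cm and each number of a turn by 120 degrees. A row lasts 1/10 s, in which the tool goes at most 50 mm and 8.59 degrees, less where a joint would pass 70% of its speed; a pose out of reach is approached as far as the arm can. A call with a number of a shift or a turn outside -1 to 1 is refused whole. A call with a gripper value outside its range is refused whole. The fingers move at their own pace and stop on an object; "grip_force" is the grip in N (left out, the last holds). Time passes only in rows, so rows that do not move let the fingers close. It gives the time, the measured TCP pose, the force and the opening at its end, in the units of the state.
- r.get_obs(): the state, without advancing time (a new reading comes with each control period).
- r.grab_frame(name): name is "side" or "top" or "wrist"; returns a dict with "color" (480x640x3 uint8, red, green, blue), "z_map" (480x640 float32, m along the optical axis (not along the pixel's ray), 0 where there is no reading), "intrinsics" (3x3 intrinsics, pixels), "R" (3x3) and "t" (3): a world point X has camera coordinates R X + t; the wrist camera has in their place "hand_eye" (4x4, takes a point from camera to tool coordinates, whose origin is the TCP and whose axes are the tool frame's). Camera axes: x right, y down, z forward; pixel columns grow to the right and rows downward; lengths in m; the calibration is good to about 2 mm. A picture is of the moment at which its call begins: read the wrist's pose just before it.
- r.hand_in(): hands the job in, once; it reports no verdict.
The state is a dict: "clock": time; "joints": joint angles; "qvel": joint speeds; "tau": joint torques, N m; "tcp_pos": TCP position; "orientation": TCP orientation; "contact_force": force on the tool from outside, world axes, zero at the start; "moment": the same for the moment, N m; "grip_width": finger opening in m.
Only numpy, scipy, OpenCV 4.12 (cv2) and the standard library are available. Lean on these libraries where they do the work, as an engineer would, in place of code of your own. Each camera call takes 0.05 s, during which the arm holds its last target.

### The job

Change the marking bench over to carrier feed: first turn the selector to standby (the round dot) and leave it there while you work. Hang the locating jig from its slotted rest on the stand by its top bar, lowered right down onto both hooks before you let go of it, and put every carrier lengthways on the sloped roller lane so that they run down and queue against the stop without gaps (jig and carriers in either order). Only then turn the selector to the three-bar mark; leave the tub, tape roll and bit case where they are.

Things in the scene. Friction and masses are not known exactly. Their poses are not given: they have to be found in the camera images.
- jig: Locating jig: upright frame 230 mm wide (y), 14 mm thick (x), 150 mm tall (z), 0.4 kg; aluminium bars, grey plate with round pockets. Origin at centre of underside. Top bar 14 mm thick, z 132 to 150 mm, full width; side bars 12 mm wide at the ends; plate z 0 to 60 mm; open from z 60 to 132 mm, where hooks enter under the top bar. Same from either side. Starts upright in the rest.
- jig_bar (a point): Middle of the jig's top bar, 141 mm above the jig's underside: the place to grip it from above, across its 14 mm thickness. Its axes are the jig's.
- jig_rest: Slotted rest, fixed: base 60 x 210 x 8 mm with two pairs of white blocks whose 17 mm wide, 26 mm deep slots run along its y axis (slot floor 8 mm above the bench, block tops at 34 mm). Origin at the centre of its underside. The jig stands in the slots at the start: lift it straight up.
- rack: Two-hook stand, fixed: base 110 x 230 x 10 mm, two 16 mm posts 240 mm tall at y = +-85 mm, x = 0, each with a hook of 8 mm wire pointing to the stand's -x side: flat bottom from x = -22 to -40 mm, top face of the wire 204 mm up; sloping sides; upturned tip at x = -54 mm reaching 228 mm. Between the posts only a low cross bar 45 mm up. Origin at the centre of the base's underside.
- rack_seat (a point): Point midway between the two hook bottoms, on top of the wire (stand x = -31, y = 0, z = 204 mm); axes are the stand's. When fully hung the middle of the top bar's underside is here (within 10 mm in x, 19 mm in y), jig upright and parallel to the stand's y, either side forward. Come in from -x with the bar above the tips so that the hooks pass through the jig's opening, then lower.
- lane: Sloped roller lane, fixed: 345 mm long (x, downhill towards +x), 83 mm wide. Origin on the bench below its middle. Free rollers 18 mm thick every 25 mm from x = -155 to +145 mm; roller tops at height 50 mm - 0.105 * x (6 degree slope). Side rails 63 mm apart inside, tops 10 mm above the roller tops. A carrier set on the rollers runs down by itself in a second or two.
- lane_stop (a point): Middle of the end stop's face at the lane's low end, at the roller tops (lane x = +170 mm); the stop rises 19 mm above them. A carrier against the stop has its origin about 32 mm uphill of it and the next ones every 64 mm; five fit. The lane's upper end is open.
- selector (a joint): Knob angle in rad, growing clockwise seen from above; detents at 0 (round dot, standby), 0.7 (one bar), 1.4 (two bars), 2.1 (three bars), end stops just beyond the outer ones. It snaps to the nearest detent when let go; about 0.1 N m turns it. Starts on one or two bars.
- selector_grip (a point): Point on the knob's vertical axis at the height to grip, 85 mm above the bench. It turns with the knob: its x axis points along the grip bar to the pointer end. The bar is 42 mm long, 14 mm thick, its top 12 mm above this point; a round skirt 46 mm across lies 21 mm below it.
- console: Selector console, fixed: grey box 115 x 110 x 55 mm, origin at the centre of its underside; black knob in the middle of its white top. The pointer stands at angle 1.05 - selector from the console's x axis (anticlockwise from above). Marks round the knob, clockwise: round dot, one bar, two bars, three bars.
- carrier_a: Workpiece carrier: grey slab 64 mm long (x) x 52 mm wide (y) x 14 mm high, four small brass discs on it, with an aluminium grip bar standing along its middle lengthways (44 mm long, 14 mm thick, top 50 mm above the underside). 0.3 kg. Origin at the centre of its underside; the same either way round. Starts flat on the bench, may be absent.
- carrier_b: Workpiece carrier: grey slab 64 mm long (x) x 52 mm wide (y) x 14 mm high, four small brass discs on it, with an aluminium grip bar standing along its middle lengthways (44 mm long, 14 mm thick, top 50 mm above the underside). 0.3 kg. Origin at the centre of its underside; the same either way round. Starts flat on the bench, may be absent.
- carrier_c: Workpiece carrier: grey slab 64 mm long (x) x 52 mm wide (y) x 14 mm high, four small brass discs on it, with an aluminium grip bar standing along its middle lengthways (44 mm long, 14 mm thick, top 50 mm above the underside). 0.3 kg. Origin at the centre of its underside; the same either way round. Starts flat on the bench, may be absent.
- carrier_d: Workpiece carrier: grey slab 64 mm long (x) x 52 mm wide (y) x 14 mm high, four small brass discs on it, with an aluminium grip bar standing along its middle lengthways (44 mm long, 14 mm thick, top 50 mm above the underside). 0.3 kg. Origin at the centre of its underside; the same either way round. Starts flat on the bench, may be absent.
- carrier_e: Workpiece carrier: grey slab 64 mm long (x) x 52 mm wide (y) x 14 mm high, four small brass discs on it, with an aluminium grip bar standing along its middle lengthways (44 mm long, 14 mm thick, top 50 mm above the underside). 0.3 kg. Origin at the centre of its underside; the same either way round. Starts flat on the bench, may be absent.
- wipes_tub: Bystander: tub 72 mm wide, 100 mm tall, origin at the centre of its underside. Leave alone.
- tape_roll: Bystander: paper tape roll 90 mm wide, 25 mm high, lying flat. Leave alone.
- bit_case: Bystander: black bit case 75 x 45 x 22 mm. Leave alone.
Mind the look-alikes: they are no part of the job. Leave any turquoise look-alike of the carrier_e alone. Leave any red look-alike of the carrier_b alone.

How it is judged:
By the outcome, as a careful person would: the job done as asked, in the order asked, and still so for the second after the job is handed in, with the robot touching nothing.
Of carrier_a, carrier_b, carrier_c, carrier_d, carrier_e only 3 to 5 are there at a start; the rules pass over those that are not, and their reading is None.
At some moment in a run one of carrier_a, carrier_b, carrier_c, carrier_d, carrier_e may be knocked a few centimetres aside while the robot is not near it.
It also fails if it takes over 208 s, if anything falls off the work surface, if the arm or the gripper's body presses on something with over 40 N, if the wrist force passes 120 N, or if a joint passes its speed limit or range.

## Working session

There is one attempt and no reset: what is moved stays moved. The work goes in short steps, Python scripts to look and compute and a tool call to move; the robot and the scene stay as the last step left them, time stands still between calls to the robot, and variables do not carry over. Pictures are saved under pics/ and viewed, and the job is handed in when it is done.

Besides the shell and the picture viewer there is one more tool, called after "Emit:" as a command line: name --argument value ..., lists and objects as JSON in quotes. apply_moves: Moves the arm, as the interface text tells. Shifts and turns lie within -1 to 1; 1 stands for 12 cm of shift or 120 degrees of turn. Its arguments: {"type":"object","properties":{"dp":{"type":"array"},"twist":{"type":"array"},"jaw":{"type":"array"},"grip_force":{"type":"number"}},"required":["dp","twist","jaw"]}

```bash
ls; mkdir -p pics
cat > h.py <<'E'
import numpy as np, cv2
from bench import r
from scipy.spatial.transform import Rotation as Rt
def save(n,f,crop=None,s=1):
    im=cv2.cvtColor(f["color"],cv2.COLOR_RGB2BGR)
    if crop: im=im[crop[1]:crop[3],crop[0]:crop[2]]
    if s!=1: im=cv2.resize(im,None,fx=s,fy=s,interpolation=cv2.INTER_CUBIC)
    cv2.imwrite("pics/"+n,im)
def cam(f,T=None):
    # world-from-camera
    if "R" in f: 
        R=np.array(f["R"]).T; return R,-R@np.array(f["t"])
    H=np.array(f["hand_eye"]); return T[0]@H[:3,:3], T[0]@H[:3,3]+T[1]
def ray(f,u,v,z,T=None):
    R,c=cam(f,T); d=R@np.linalg.inv(f["intrinsics"])@np.array([u,v,1.0]); return c+d*(z-c[2])/d[2]
def cloud(f,T=None):
    R,c=cam(f,T); v,u=np.mgrid[:480,:640]; K=np.array(f["intrinsics"]); d=f["z_map"]
    P=np.stack([(u-K[0,2])/K[0,0]*d,(v-K[1,2])/K[1,1]*d,d],-1)@R.T+c
    P[d==0]=np.nan; return P
def pose():
    o=r.get_obs(); return Rt.from_rotvec(o["orientation"]).as_matrix(),np.array(o["tcp_pos"]),o
E
python3 - <<'E'
from h import *
R,t,o=pose(); print(o,R)
for n in ("side","top","wrist"):
    f=r.grab_frame(n); save(n+"0.png",f); np.savez("/tmp/"+n+"0.npz",**f)
    c=cam(f,(R,t)); print(n,c[1],c[0][:,2],f["intrinsics"][0,0])
E
```

```text
pics
{'clock': 0.0, 'joints': array([-1.31709587,  0.47779292,  0.02237915,  1.55642886, -0.01150703,
        1.109275  , -0.083116  ]), 'qvel': array([-0.00023198,  0.00050792,  0.00026826,  0.00047255, -0.00101328,
        0.00053152,  0.00056968]), 'tau': array([ 2.22968829e-04, -5.96453261e+01,  1.60793591e+00, -2.81185716e+01,
        1.24165855e-02,  9.54501535e-03, -8.20110614e-06]), 'tcp_pos': array([0.23883861, 0.63105008, 0.40374054]), 'orientation': array([ 2.58396711e+00,  1.78484046e+00, -2.15860070e-03]), 'contact_force': array([0.37363882, 0.12690092, 0.49482559]), 'moment': array([ 0.04767125, -0.02422113, -0.02298623]), 'grip_width': 0.08559505779610241} [[ 3.53988500e-01  9.35249645e-01 -4.92541770e-04]
 [ 9.35248101e-01 -3.53988814e-01 -1.70574700e-03]
 [-1.76965355e-03  1.43166067e-04 -9.99998424e-01]]
side [-0.14799842 -0.79266668  0.88027039] [ 0.54642783  0.62632236 -0.55600083] 586.9830910327166
top [0.30143329 0.02560088 1.74175794] [ 0.15963124 -0.00988461 -0.98712723] 617.0878995121852
wrist [0.15999051 0.65962754 0.37232314] [ 0.30099009 -0.11604298 -0.94654054] 355.4752891741519
```

View pics/top0.png

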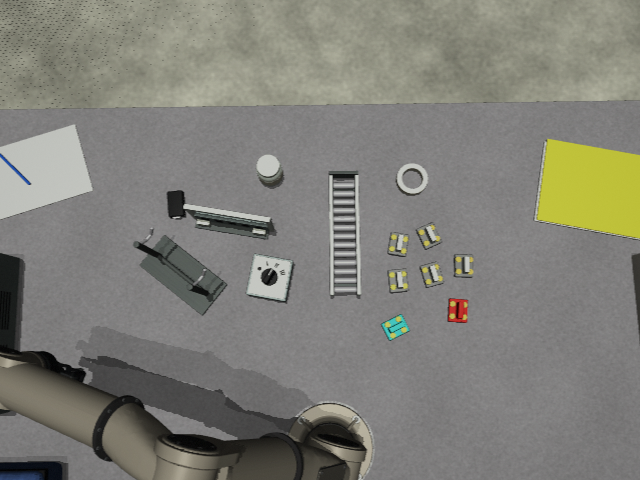

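View pics/side0.png

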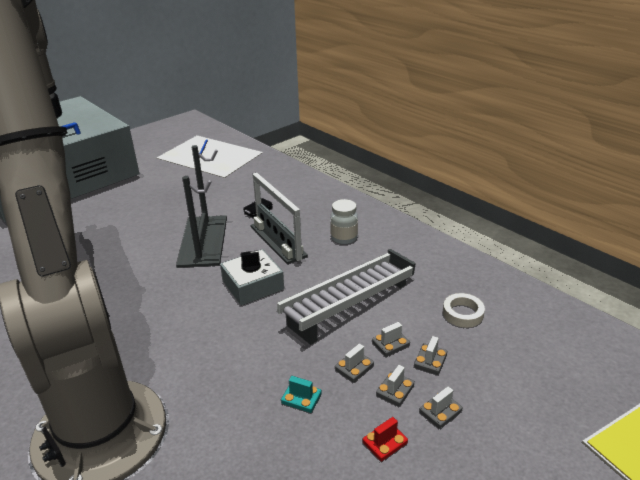

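View pics/wrist0.png

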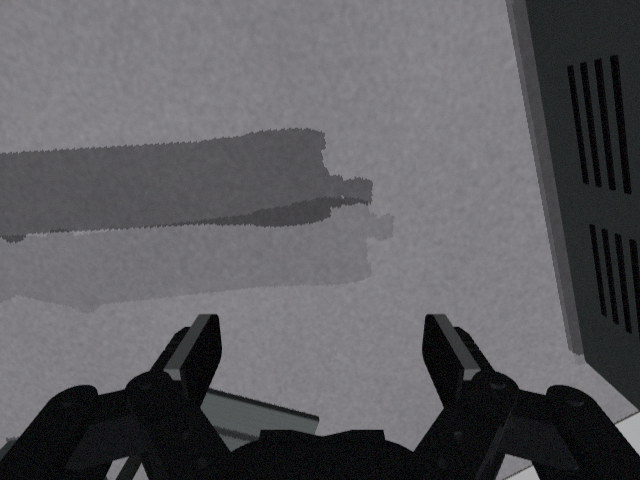

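The top view shows the lane at (345,235), console (270,278), rack (180,270), jig (228,218). Five grey carriers sit at (398,243), (429,236), (398,280), (432,273) and (463,265). The look-alikes are turquoise (396,327) and red (458,310).

Run:
```python
from h import *
f=dict(np.load("/tmp/top0.npz")); 
save("topA.png",f,(120,140,320,330),4); save("topB.png",f,(320,160,490,345),4)
P=cloud(f)
im=f["color"].astype(int)
# bench check
for uv in [(320,330),(500,200),(120,300)]: print(uv,P[uv[1],uv[0]],ray(f,*uv,0))
hsv=cv2.cvtColor(f["color"],cv2.COLOR_RGB2HSV)
# carrier grip bars: bright white-ish at z ~0.05
z=P[...,2]
m=((z>0.035)&(z<0.065)).astype(np.uint8); m[:,:375]=0;m[:,490:]=0
n,l,s,c=cv2.connectedComponentsWithStats(m)
for i in range(1,n):
    if s[i,4]<8: continue
    vs,us=np.where(l==i); p=P[l==i]; 
    (cx,cy),wh,a=cv2.minAreaRect((p[:,:2]*1000).astype(np.float32))
    print(i,s[i,4],c[i].round(1),p.mean(0).round(4),np.round([cx,cy],1),np.round(wh,1),a, f["color"][l==i].mean(0).round())
m=((z>0.008)&(z<0.07)).astype(np.uint8); m[:,:375]=0;m[:,490:]=0
n,l,s,c=cv2.connectedComponentsWithStats(m)
for i in range(1,n):
    if s[i,4]<40: continue
    p=P[l==i]; 
    (cx,cy),wh,a=cv2.minAreaRect((p[:,:2]*1000).astype(np.float32))
    print("slab",i,s[i,4],c[i].round(1),np.round([cx,cy],1),np.round(wh,1),a)
```

```text
(320, 330) [0.31324348 0.01562281 0.00169971] [0.31325501 0.01561306 0.        ]
(500, 200) [ 0.67556104 -0.51162092 -0.00085243] [ 0.67537803 -0.51135813  0.        ]
(120, 300) [ 0.40665354  0.5762098  -0.00391471] [0.40641758 0.57497504 0.        ]
6 94 [430.1 233.5] [ 0.5729 -0.2953  0.0485] [ 573.1 -296.4] [42.8 16.6] 24.697708129882812 [155. 157. 152.]
7 88 [399.  242.2] [ 0.5498 -0.2078  0.0482] [ 551.2 -208.8] [15.6 44. ] 76.24052429199219 [164. 166. 161.]
8 100 [465.5 264. ] [ 0.486  -0.3893  0.0483] [ 486.4 -389.7] [14.7 44.9] 87.63880920410156 [145. 147. 142.]
9 95 [433.2 272.9] [ 0.4628 -0.2988  0.0485] [ 463.1 -299.6] [44.2 16. ] 12.320699691772461 [158. 160. 154.]
10 91 [398.9 279.3] [ 0.447  -0.2034  0.0484] [ 447.6 -203.8] [44.  14.7] 5.863480567932129 [161. 163. 157.]
11 96 [459.6 309.6] [ 0.3612 -0.3659  0.0494] [ 361.3 -366.7] [15.6 42.1] 82.76207733154297 [148.  36.  32.]
12 87 [395.9 326.8] [ 0.3178 -0.1903  0.0502] [ 318.  -190.6] [13.1 43.7] 25.37835121154785 [ 57. 171. 163.]
slab 175 490 [411.2 178.6] [ 740.3 -254.6] [90.1 94.9] 55.737388610839844
slab 365 392 [428.1 235.4] [ 570.3 -297.4] [70.7 53.9] 22.503602981567383
slab 383 392 [397.6 243.9] [ 551.5 -211.8] [60.5 68.8] 76.05876159667969
slab 438 405 [463.  265.4] [ 485.7 -390.8] [55.6 64.3] 84.34121704101562
slab 462 397 [431.1 274.1] [ 463.7 -299.7] [68.1 54.2] 12.727264404296875
slab 472 403 [397.4 280.2] [ 446.1 -204.5] [66.8 53.6] 4.924578666687012
slab 546 417 [457.1 310.4] [ 361.3 -366.4] [53.2 67.4] 86.33052825927734
slab 588 421 [394.5 326.9] [ 317.2 -190. ] [53.3 66.8] 28.20184898376465
```

View pics/topA.png

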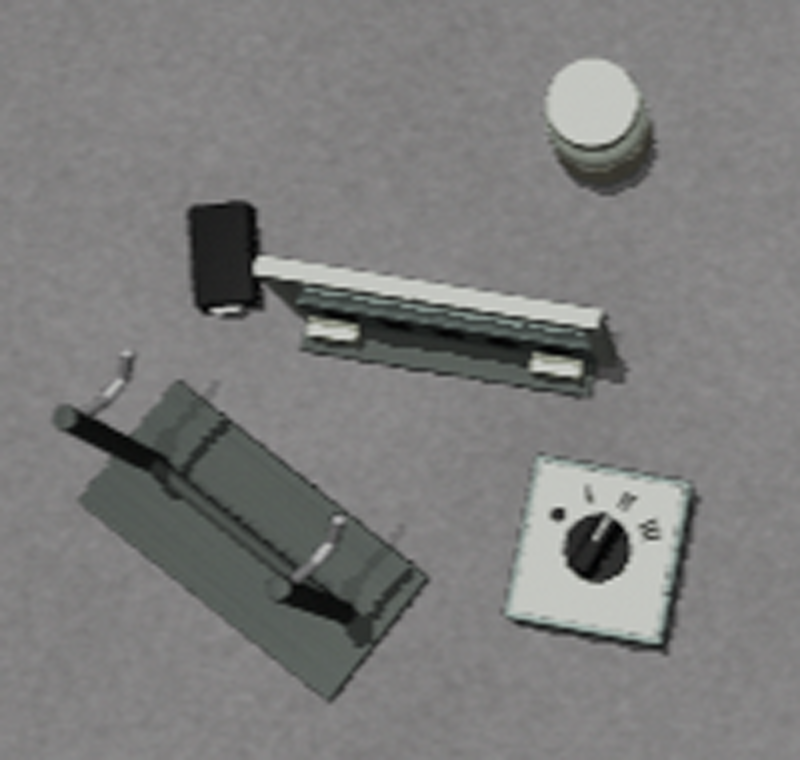

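View pics/topB.png

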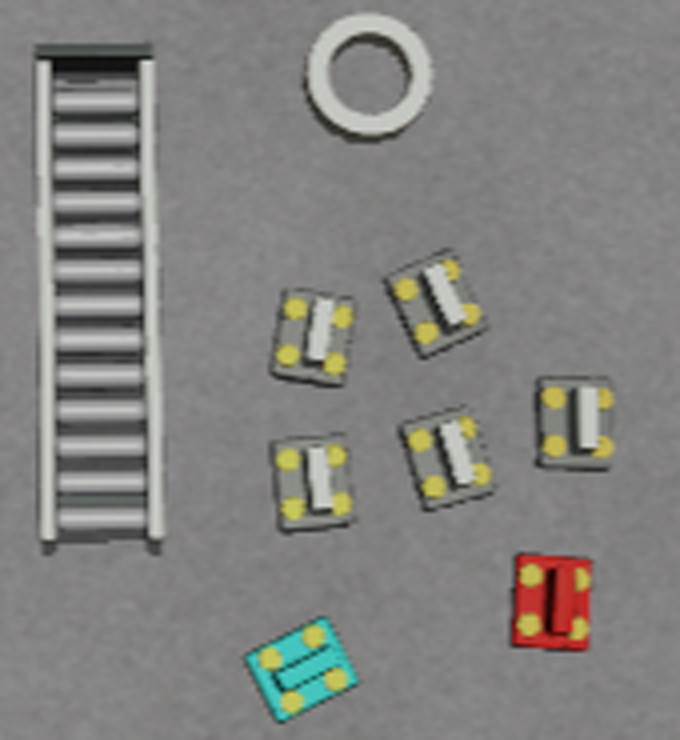

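Run:
```python
from h import *
f=dict(np.load("/tmp/top0.npz")); P=cloud(f); z=P[...,2]; g=f["color"].astype(int).mean(2)
def rect(mask,zpl,name):
    n,l,s,c=cv2.connectedComponentsWithStats(mask.astype(np.uint8))
    i=1+np.argmax(s[1:,4]); vs,us=np.where(l==i)
    q=np.array([ray(f,u,v,zpl)[:2] for u,v in zip(us,vs)])
    (cx,cy),wh,a=cv2.minAreaRect((q*1000).astype(np.float32))
    print(name,s[i,4],"centre",np.round([cx,cy],1),"wh",np.round(wh,1),"ang",round(a,2),"meanz",np.nanmean(z[l==i]).round(4),"mean",(q.mean(0)*1000).round(1))
    return l==i
def box(u0,v0,u1,v1):
    b=np.zeros((480,640),bool); b[v0:v1,u0:u1]=1; return b
rect(box(240,250,300,310)&(z>0.04)&(z<0.066),0.055,"console")
rect(box(240,250,300,310)&(z>0.068),0.097,"knob bar")
rect(box(175,195,285,245)&(z>0.125)&(g>120),0.158,"jigbar")
rect(box(320,160,370,300)&(z>0.02),0.055,"lane")
# rails: columns
m=box(320,160,370,300)&(g>150)
vs,us=np.where(box(130,235,235,320)&(z>0.003)&(z<0.016))
rect(box(130,225,235,320)&(z>0.004)&(z<0.018),0.010,"rackbase")
rect(box(188,210,280,245)&(z>0.003)&(z<0.015),0.008,"restbase")
m=box(130,225,235,320)&(z>0.18)
n,l,s,c=cv2.connectedComponentsWithStats(m.astype(np.uint8),connectivity=8)
for i in range(1,n):
    print("rack hi",s[i,4],c[i],P[l==i].mean(0),z[l==i].max())
    for p in P[l==i][::3]: print("   ",p.round(4))
```

```text
console 1557 centre [458.4 153.4] wh [110.2 115.4] ang 78.66 meanz 0.0555 mean [458.2 153.4]
knob bar 103 centre [458.3 153.1] wh [23.  41.7] ang 47.83 meanz 0.093 mean [458.3 152.7]
jigbar 433 centre [620.  256.3] wh [228.8  13.2] ang 79.78 meanz 0.157 mean [619.9 255.9]
lane 3022 centre [580.1 -54.2] wh [ 84.1 349.3] ang 89.77 meanz 0.0518 mean [574.7 -54.7]
rackbase 2475 centre [472.8 397.5] wh [247.  122.7] ang 51.38 meanz 0.0098 mean [473.6 398.4]
restbase 428 centre [592.9 267.6] wh [221.7  45.1] ang 79.84 meanz 0.0079 mean [598.6 260. ]
rack hi 144 [142.80555556 241.06944444] [0.53897883 0.45496365 0.21597364] 0.24416056551951804
    [0.5728 0.4358 0.2244]
    [0.57   0.4353 0.2259]
    [0.5687 0.4371 0.2192]
    [0.5665 0.4375 0.2173]
    [0.5649 0.4414 0.2118]
    [0.5636 0.4322 0.2184]
    [0.5627 0.437  0.2096]
    [0.5596 0.4386 0.2127]
    [0.5585 0.4433 0.2044]
    [0.5549 0.4439 0.2111]
    [0.5568 0.4397 0.1987]
    [0.5538 0.4438 0.2018]
    [0.551  0.4482 0.2041]
    [0.5489 0.4538 0.2017]
    [0.5483 0.4454 0.2047]
    [0.5461 0.4507 0.2034]
    [0.5422 0.4557 0.21
[... 1422 characters left out ...]
   [0.4353 0.3181 0.2056]
    [0.4323 0.3241 0.213 ]
    [0.4277 0.3377 0.2422]
    [0.4281 0.3317 0.2359]
    [0.4297 0.3286 0.2151]
    [0.4258 0.3413 0.2364]
    [0.4251 0.3327 0.243 ]
    [0.4261 0.3281 0.2297]
    [0.4229 0.3403 0.2411]
    [0.4232 0.3341 0.236 ]
    [0.4229 0.3262 0.2388]
    [0.4267 0.3286 0.1894]
    [0.4204 0.3353 0.2415]
    [0.4202 0.3278 0.2426]
    [0.422  0.3254 0.2182]
    [0.418  0.3401 0.2418]
    [0.4179 0.3329 0.2415]
    [0.4186 0.3276 0.2317]
    [0.4208 0.3261 0.2017]
    [0.4154 0.3348 0.2439]
    [0.4157 0.3288 0.2377]
    [0.4178 0.3273 0.2082]
    [0.414  0.3353 0.2294]
    [0.415  0.331  0.2141]
    [0.4173 0.33   0.1814]
    [0.4142 0.3307 0.1902]
```

```bash
cat >> h.py <<'E'
def plan(x,y,z,yaw,tilt=None):
    """current -> target TCP; prints needed tool-frame shift (in units of 0.12m) and needed twist (units of 120deg)"""
    R,t,o=pose()
    c,s=np.cos(np.radians(yaw)),np.sin(np.radians(yaw))
    Rd=np.array([[c,s,0],[s,-c,0],[0,0,-1.]])
    if tilt is not None: Rd=Rt.from_rotvec(np.radians(tilt)).as_matrix()@Rd
    d=R.T@(np.array([x,y,z])-t)/0.12; w=Rt.from_matrix(R.T@Rd).as_rotvec()/np.radians(120)
    print("t=%.2f tcp %s yaw %.2f j7 %.2f  w %.4f F %s"%(o["clock"],t.round(4),np.degrees(np.arctan2(R[1,0],R[0,0])),o["joints"][6],o["grip_width"],np.round(o["contact_force"],1)))
    print(" shift(tool,units)",d.round(3)," if turned first:",(Rd.T@(np.array([x,y,z])-t)/0.12).round(3)," rows>=",np.linalg.norm(d)*120/50)
    print(" twist",w.round(4)," rows>=",np.linalg.norm(w)*120/8.59)
E
python3 -c "from h import *; print(r.hold_point_z)"
```

```text
0.1547
```

Emit:
apply_moves --dp '[[0,0,-0.3],[0,0,-0.3],[0,0,0]]' --twist '[[0,0,0],[0,0,0],[0,0,0]]' --jaw '[0,0,0]'

```text
clock: 0.45
tcp_pos: [0.2387, 0.6309, 0.4753]
orientation: [2.581, 1.783, -0.009]
contact_force: [1.0, 0.1, 0.4]
grip_width: 0.0855
```

```bash
python3 -c "
from h import *
plan(0.4,0.12,0.476,58.6)"
```

```text
t=0.45 tcp [0.2387 0.6309 0.4753] yaw 69.28 j7 -0.08  w 0.0855 F [1.  0.1 0.4]
 shift(tool,units) [-3.506  2.763  0.022]  if turned first: [-2.933  3.365 -0.006]  rows>= 10.714424036687213
 twist [0.0006 0.0035 0.089 ]  rows>= 1.2444657981783496
```

Emit:
apply_moves --dp '[[0,0,0],[0,0,0],[-0.188,0.28,0],[-0.188,0.28,0],[-0.188,0.28,0],[-0.188,0.28,0],[-0.188,0.28,0],[-0.188,0.28,0],[-0.188,0.28,0],[-0.188,0.28,0],[-0.188,0.28,0],[-0.188,0.28,0],[-0.188,0.28,0],[-0.188,0.28,0],[-0.188,0.28,0],[0,0,0]]' --twist '[[0,0,0.045],[0,0,0.045],[0,0,0],[0,0,0],[0,0,0],[0,0,0],[0,0,0],[0,0,0],[0,0,0],[0,0,0],[0,0,0],[0,0,0],[0,0,0],[0,0,0],[0,0,0],[0,0,0]]' --jaw '[0,0,0,0,0,0,0,0,0,0,0,0,0,0,0,0]'

```text
clock: 2.05
tcp_pos: [0.4588, 0.1309, 0.4695]
orientation: [2.739, 1.524, -0.022]
contact_force: [-0.1, 0.4, -0.6]
grip_width: 0.0855
```

Run:
```python
from h import *
plan(0.458,0.153,0.30,58.6)
R,t,o=pose(); f=r.grab_frame("wrist"); save("w1.png",f); np.savez("/tmp/w1.npz",PR=R,Pt=t,**f)
```

```text
t=2.05 tcp [0.4588 0.1309 0.4695] yaw 58.20 j7 0.64  w 0.0855 F [-0.1  0.4 -0.6]
 shift(tool,units) [ 0.176 -0.102  1.41 ]  if turned first: [ 0.154 -0.102  1.412]  rows>= 3.4186030766376803
 twist [-0.0003  0.0075 -0.0033]  rows>= 0.11473214302285417
```

View pics/w1.png

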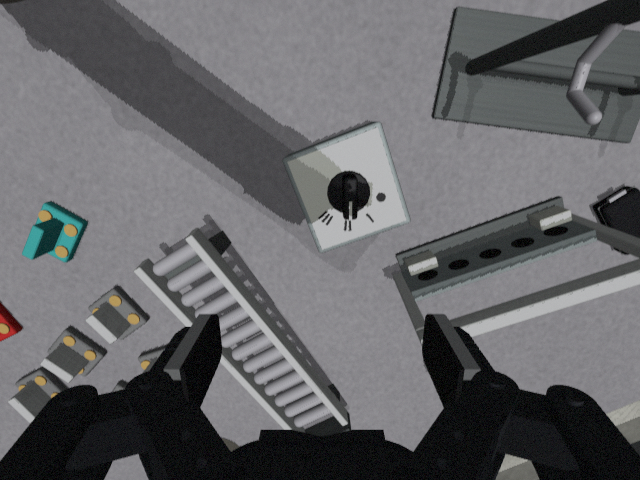

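The wrist picture shows the console at (348,188). The knob's pointer goes to (351,218) and points at the two-bar mark.

Run:
```python
from h import *
f=dict(np.load("/tmp/w1.npz")); T=(f["PR"],f["Pt"]); P=cloud(f,T); z=P[...,2]; g=f["color"].astype(int).mean(2)
save("w1c.png",f,(270,110,430,260),5)
b=np.zeros_like(z,bool); b[110:260,275:420]=1
for nm,m,zp in [("console",b&(z>.045)&(z<.062),.055),("bar",b&(z>.088),.097),("skirt",b&(z>.06),.064)]:
    n,l,s,c=cv2.connectedComponentsWithStats(m.astype(np.uint8)); i=1+np.argmax(s[1:,4]); q=P[l==i]
    vs,us=np.where(l==i); q=np.array([ray(f,u,v,zp,T) for u,v in zip(us,vs)])
    print(nm,s[i],P[l==i][:,2].mean(),cv2.minAreaRect((q[:,:2]*1000).astype(np.float32)),q.mean(0))
```

```text
console [ 282  122  128  132 9096] 0.05504636111222184 ((457.67315673828125, 155.3126220703125), (108.86622619628906, 114.25749206542969), 78.64410400390625) [0.45450984 0.15717754 0.055     ]
bar [343 177  15  44 605] 0.09594477349992694 ((457.5543212890625, 155.60479736328125), (13.484079360961914, 42.32680892944336), 59.24993133544922) [0.45696962 0.15561768 0.097     ]
skirt [ 327  172   43   49 1510] 0.07707040716545617 ((459.5810546875, 155.376953125), (48.31951904296875, 44.78685760498047), 13.322112083435059) [0.45896106 0.15477594 0.064     ]
```

View pics/w1c.png

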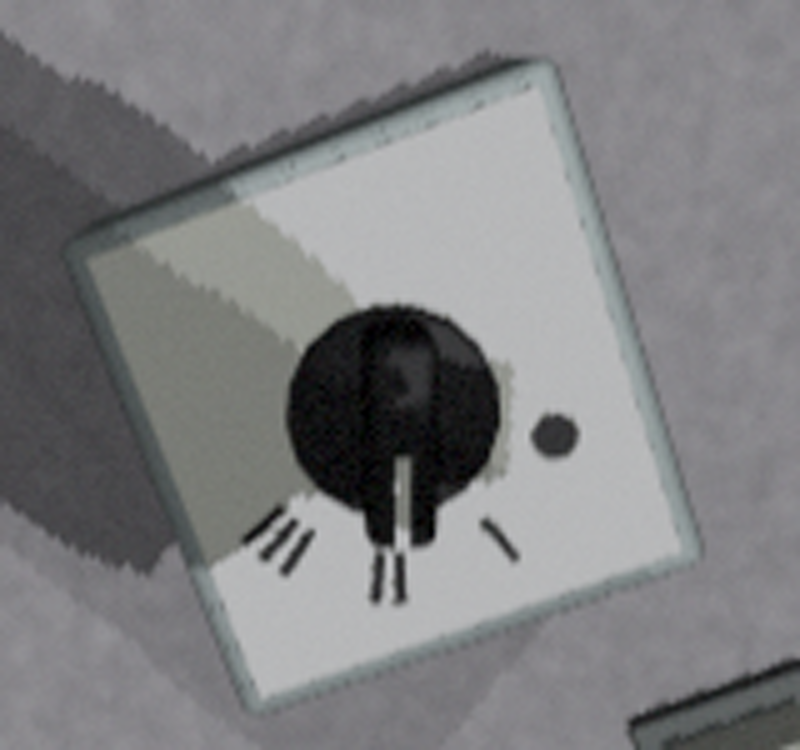

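Run:
```python
from h import *
plan(0.4578,0.1545,0.242,58.9)
```

```text
t=2.10 tcp [0.4579 0.1334 0.4693] yaw 58.36 j7 0.64  w 0.0853 F [-0.5  0.5  0.3]
 shift(tool,units) [ 0.179 -0.09   1.892]  if turned first: [ 0.15  -0.092  1.894]  rows>= 4.565646676864855
 twist [-0.0009  0.0073 -0.0045]  rows>= 0.12060898005250813
```

Emit:
apply_moves --dp '[[0.15,-0.092,0],[0,0,0.25],[0,0,0.3],[0,0,0.3],[0,0,0.3],[0,0,0.25],[0,0,0]]' --twist '[[-0.001,0.007,-0.004],[0,0,0],[0,0,0],[0,0,0],[0,0,0],[0,0,0],[0,0,0]]' --jaw '[0,0,0,0,0,0,0]'

```text
clock: 2.8
tcp_pos: [0.4543, 0.1738, 0.2949]
orientation: [-2.713, -1.569, -0.012]
contact_force: [-1.1, 0.0, 1.6]
grip_width: 0.0854
```

Run:
```python
from h import *
plan(0.4578,0.1545,0.242,58.9)
```

```text
t=2.80 tcp [0.4543 0.1738 0.2949] yaw 60.07 j7 0.71  w 0.0854 F [-1.1  0.   1.6]
 shift(tool,units) [-0.13   0.107  0.439]  if turned first: [-0.123  0.108  0.441]  rows>= 1.128092425358282
 twist [-0.0013 -0.005   0.0098]  rows>= 0.15445780962902694
```

Emit:
apply_moves --dp '[[-0.06,0.05,0],[-0.06,0.05,0],[0,0,0],[0,0,0]]' --twist '[[-0.001,-0.005,0.008],[0,0,0],[0,0,0],[0,0,0]]' --jaw '[0,0,0,0]'

```text
clock: 3.2
tcp_pos: [0.4583, 0.1577, 0.2982]
orientation: [-2.729, -1.553, -0.007]
contact_force: [0.3, 0.5, -0.4]
grip_width: 0.0856
```

Run:
```python
from h import *
plan(0.4578,0.1545,0.242,58.9)
```

```text
t=3.20 tcp [0.4583 0.1577 0.2982] yaw 59.29 j7 0.73  w 0.0856 F [ 0.3  0.5 -0.4]
 shift(tool,units) [-0.027  0.009  0.469]  if turned first: [-0.025  0.01   0.469]  rows>= 1.1266725513289257
 twist [ 0.0005 -0.002   0.0033]  rows>= 0.05409482891943524
```

Emit:
apply_moves --dp '[[-0.025,0.01,0.15],[0,0,0.15],[0,0,0.1],[0,0,0.06],[0,0,0],[0,0,0]]' --twist '[[0,-0.002,0.003],[0,0,0],[0,0,0],[0,0,0],[0,0,0],[0,0,0]]' --jaw '[0,0,0,0,0,0]'

```text
clock: 3.8
tcp_pos: [0.4607, 0.1553, 0.2462]
orientation: [-2.736, -1.543, -0.019]
contact_force: [-0.3, 0.0, 0.1]
grip_width: 0.085
```

Run:
```python
from h import *
plan(0.4578,0.1545,0.242,58.9)
```

```text
t=3.80 tcp [0.4607 0.1553 0.2462] yaw 58.83 j7 0.77  w 0.0850 F [-0.3  0.   0.1]
 shift(tool,units) [-0.019 -0.018  0.035]  if turned first: [-0.018 -0.017  0.035]  rows>= 0.10427504292048068
 twist [ 0.0028 -0.005  -0.0006]  rows>= 0.08070979384974274
```

Emit:
apply_moves --dp '[[-0.018,-0.018,0.03],[0,0,0],[0,0,0],[0,0,0],[0,0,0],[0,0,0],[0,0,0],[0,0,0],[0,0,0],[0,0,0]]' --twist '[[0.003,-0.005,0],[0,0,0],[0,0,0],[0,0,0],[0,0,0],[0,0,0],[0,0,0],[0,0,0],[0,0,0],[0,0,0]]' --jaw '[0,0,120,160,200,255,255,255,255,255]' --grip_force 25

```text
clock: 4.8
tcp_pos: [0.4586, 0.1557, 0.2443]
orientation: [-2.735, -1.544, -0.006]
contact_force: [0.6, 0.7, 0.8]
grip_width: 0.0136
```

Run:
```python
from h import *
plan(0.4578,0.1545,0.242,58.9+80.2)
```

```text
t=4.80 tcp [0.4586 0.1557 0.2443] yaw 58.87 j7 0.77  w 0.0136 F [0.6 0.7 0.8]
 shift(tool,units) [-0.012 -0.001  0.019]  if turned first: [-0.001 -0.012  0.019]  rows>= 0.05429216567492822
 twist [ 0.0016 -0.0011 -0.6685]  rows>= 9.339413300891186
```

Emit:
apply_moves --dp '[[0,0,0],[0,0,0],[0,0,0],[0,0,0],[0,0,0],[0,0,0],[0,0,0],[0,0,0],[0,0,0],[0,0,0],[0,0,0],[0,0,0],[0,0,0]]' --twist '[[0,0,-0.06],[0,0,-0.06],[0,0,-0.06],[0,0,-0.06],[0,0,-0.06],[0,0,-0.06],[0,0,-0.06],[0,0,-0.06],[0,0,-0.06],[0,0,-0.06],[0,0,-0.05],[0,0,0],[0,0,0]]' --jaw '[255,255,255,255,255,255,255,255,255,255,255,255,255]'

```text
clock: 6.1
tcp_pos: [0.4588, 0.1553, 0.2443]
orientation: [1.079, 2.948, 0.006]
contact_force: [0.0, 1.1, -0.0]
grip_width: 0.0133
```

Run:
```python
from h import *
plan(0.4578,0.1545,0.242,58.9+80.2)
print(r.get_obs()["moment"])
```

```text
t=6.10 tcp [0.4588 0.1553 0.2443] yaw 139.81 j7 1.94  w 0.0133 F [ 0.   1.1 -0. ]
 shift(tool,units) [ 0.002 -0.01   0.019]  if turned first: [ 0.002 -0.01   0.019]  rows>= 0.051676685216720634
 twist [0.0019 0.0004 0.0059]  rows>= 0.08674398259774632
[0.17778995 0.05855845 0.01721722]
```

Emit:
apply_moves --dp '[[0,0,0],[0,0,0],[0,0,0],[0,0,0],[0,0,0],[0,0,-0.1],[0,0,-0.25],[0,0,-0.3],[0,0,-0.3],[0,0,-0.3],[0,0,-0.3],[0,0,0],[0,0,0]]' --twist '[[0,0,0],[0,0,0],[0,0,0],[0,0,0],[0,0,0],[0,0,0],[0,0,0],[0,0,0],[0,0,0],[0,0,0],[0,0,0],[0,0,0],[0,0,0]]' --jaw '[150,80,0,0,0,0,0,0,0,0,0,0,0]'

```text
clock: 7.4
tcp_pos: [0.4568, 0.154, 0.4431]
orientation: [1.088, 2.944, 0.006]
contact_force: [-0.1, -1.2, -0.5]
grip_width: 0.0856
```

Run:
```python
from h import *
R,t,o=pose(); f=r.grab_frame("wrist"); save("w2.png",f); np.savez("/tmp/w2.npz",PR=R,Pt=t,**f)
plan(0.58,0.24,0.49,169.8)
```

```text
t=7.45 tcp [0.4571 0.1541 0.4432] yaw 139.43 j7 1.97  w 0.0852 F [ 0.4 -0.2 -0.6]
 shift(tool,units) [-0.314  1.212 -0.383]  if turned first: [-0.882  0.886 -0.39 ]  rows>= 3.1421270807357957
 twist [ 0.0022  0.0015 -0.2531]  rows>= 3.5355002134517726
```

View pics/w2.png

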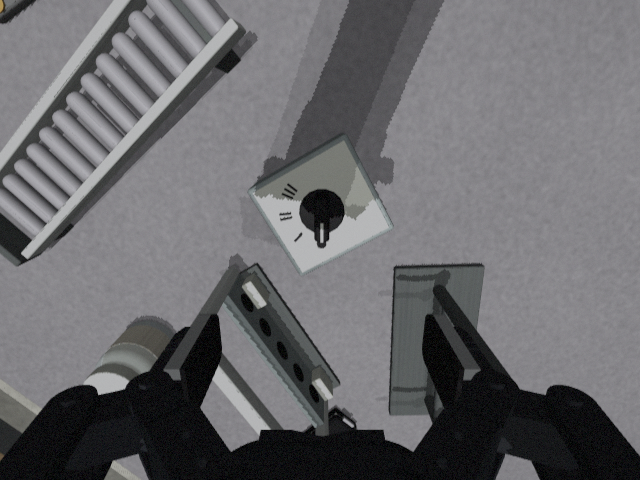

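The pointer at (322,235) sits on the dot, so the selector is at standby. Next is the jig.

Emit:
apply_moves --dp '[[0,0,0],[0,0,0],[0,0,0],[0,0,0],[-0.2,0.16,-0.06],[-0.28,0.22,-0.08],[-0.28,0.22,-0.08],[-0.2,0.18,-0.08],[-0.15,0.14,-0.06],[0,0,0],[0,0,0],[0,0,0]]' --twist '[[0.001,0,-0.06],[0.001,0,-0.06],[0,0,-0.06],[0,0,-0.06],[0,0,-0.01],[0,0,0],[0,0,0],[0,0,0],[0,0,0],[0,0,0],[0,0,0],[0,0,0]]' --jaw '[0,0,0,0,0,0,0,0,0,0,0,0]'

```text
clock: 8.65
tcp_pos: [0.6078, 0.2414, 0.4669]
orientation: [-0.253, -3.105, 0.027]
contact_force: [0.5, 0.9, -0.7]
grip_width: 0.0854
```

Run:
```python
from h import *
plan(0.62,0.256,0.35,169.8)
R,t,o=pose(); f=r.grab_frame("wrist"); save("w3.png",f); np.savez("/tmp/w3.npz",PR=R,Pt=t,**f)
T=(R,t);P=cloud(f,T); z=P[...,2]
m=(z>.14)&(z<.175); m[330:]&=False
n,l,s,c=cv2.connectedComponentsWithStats(m.astype(np.uint8))
for i in range(1,n):
    if s[i,4]<200: continue
    q=P[l==i]; print(s[i],q[:,2].mean(),cv2.minAreaRect((q[:,:2]*1000).astype(np.float32)))
```

```text
t=8.65 tcp [0.6078 0.2414 0.4669] yaw 170.67 j7 2.47  w 0.0854 F [ 0.5  0.9 -0.7]
 shift(tool,units) [-0.105  0.155  0.969]  if turned first: [-0.078  0.138  0.975]  rows>= 2.369655794497637
 twist [-0.0094 -0.012   0.0074]  rows>= 0.23610521804635962
[ 292  115   19  215 3707] 0.15729259059755685 ((614.8884887695312, 234.6937713623047), (180.61891174316406, 14.033710479736328), 79.73316192626953)
[517 289  37  20 382] 0.15585794446357368 ((424.5493469238281, 332.1611633300781), (15.696545600891113, 9.203222274780273), 43.22292709350586)
```

View pics/w3.png

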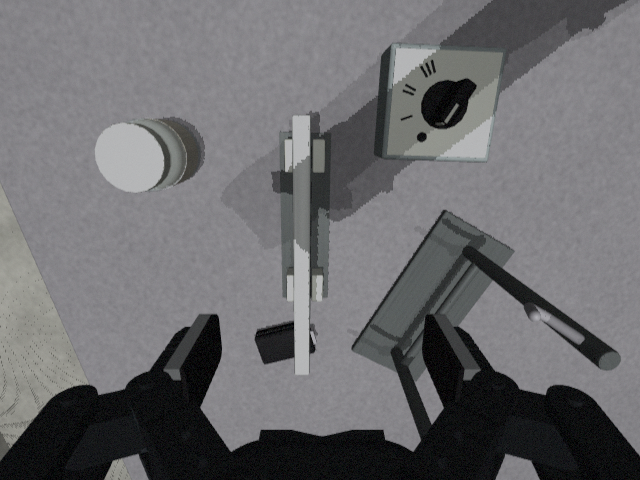

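The wrist picture shows the jig's bar from (301,115) to (301,375). The rack is at right, with its tips at (535,312) and (400,350).

Emit:
apply_moves --dp '[[-0.08,0.13,0],[0,0,0.15],[0,0,0.25],[0,0,0.25],[0,0,0.15],[0,0,0],[0,0,0]]' --twist '[[-0.009,-0.012,0.007],[0,0,0],[0,0,0],[0,0,0],[0,0,0],[0,0,0],[0,0,0]]' --jaw '[0,0,0,0,0,0,0]'

```text
clock: 9.4
tcp_pos: [0.6203, 0.2574, 0.3694]
orientation: [0.283, 3.119, 0.009]
contact_force: [-1.5, -0.3, 0.2]
grip_width: 0.0856
```

Run:
```python
from h import *
plan(0.6195,0.2575,0.304,169.75)
```

```text
t=9.40 tcp [0.6203 0.2574 0.3694] yaw 169.62 j7 2.43  w 0.0856 F [-1.5 -0.3  0.2]
 shift(tool,units) [ 0.011 -0.004  0.545]  if turned first: [ 0.006 -0.     0.545]  rows>= 1.3081961026353863
 twist [ 0.0032  0.0042 -0.0011]  rows>= 0.07592075695964183
```

Emit:
apply_moves --dp '[[0.006,0,0.15],[0,0,0.17],[0,0,0.13],[0,0,0.07],[0,0,0],[0,0,0]]' --twist '[[0.003,0.004,-0.001],[0,0,0],[0,0,0],[0,0,0],[0,0,0],[0,0,0]]' --jaw '[0,0,0,0,0,0]'

```text
clock: 10.0
tcp_pos: [0.6211, 0.2588, 0.307]
orientation: [0.281, 3.123, 0.006]
contact_force: [0.6, 0.1, -0.9]
grip_width: 0.0856
```

Run:
```python
from h import *
plan(0.6195,0.2575,0.304,169.75)
```

```text
t=10.00 tcp [0.6211 0.2588 0.307 ] yaw 169.73 j7 2.42  w 0.0856 F [ 0.6  0.1 -0.9]
 shift(tool,units) [ 0.011 -0.014  0.025]  if turned first: [ 0.011 -0.013  0.025]  rows>= 0.07271630860483022
 twist [ 0.0021  0.0026 -0.0002]  rows>= 0.047265127364386254
```

Correct and grip with 60 N.

Emit:
apply_moves --dp '[[0.01,-0.012,0.02],[0,0,0],[0,0,0],[0,0,0],[0,0,0],[0,0,0],[0,0,0],[0,0,0],[0,0,0],[0,0,0],[0,0,0],[0,0,0],[0,0,0]]' --twist '[[0.002,0.003,0],[0,0,0],[0,0,0],[0,0,0],[0,0,0],[0,0,0],[0,0,0],[0,0,0],[0,0,0],[0,0,0],[0,0,0],[0,0,0],[0,0,0]]' --jaw '[0,0,120,160,190,210,230,255,255,255,255,255,255]' --grip_force 60

```text
clock: 11.3
tcp_pos: [0.6204, 0.2579, 0.3075]
orientation: [0.281, 3.126, 0.004]
contact_force: [0.1, 1.4, 0.3]
grip_width: 0.0128
```

Run:
```python
from h import *
plan(0.6195,0.2575,0.304,169.75)
```

```text
t=11.30 tcp [0.6204 0.2579 0.3075] yaw 169.72 j7 2.42  w 0.0128 F [0.1 1.4 0.3]
 shift(tool,units) [ 0.007 -0.005  0.029]  if turned first: [ 0.007 -0.005  0.029]  rows>= 0.07244205989125616
 twist [ 0.0013  0.0012 -0.0003]  rows>= 0.024782877522968726
```

Emit:
apply_moves --dp '[[0,0,-0.06],[0,0,-0.1],[0,0,-0.12],[0,0,-0.15],[0,0,-0.2],[0,0,-0.2],[0,0,-0.2],[0,0,-0.1],[0,0,0],[0,0,0]]' --twist '[[0,0,0],[0,0,0],[0,0,0],[0,0,0],[0,0,0],[0,0,0],[0,0,0],[0,0,0],[0,0,0],[0,0,0]]' --jaw '[255,255,255,255,255,255,255,255,255,255]'

```text
clock: 12.3
tcp_pos: [0.6186, 0.2568, 0.4529]
orientation: [0.282, 3.129, 0.002]
contact_force: [-0.1, -0.1, -4.5]
grip_width: 0.0126
```

Run:
```python
from h import *
plan(0.6,0.3,0.44,141.6)
R,t,o=pose(); f=r.grab_frame("wrist"); save("w4.png",f); np.savez("/tmp/w4.npz",PR=R,Pt=t,**f)
```

```text
t=12.30 tcp [0.6186 0.2568 0.4529] yaw 169.71 j7 2.44  w 0.0126 F [-0.1 -0.1 -4.5]
 shift(tool,units) [0.216 0.326 0.108]  if turned first: [0.345 0.186 0.108]  rows>= 0.9745039930625274
 twist [ 5.000e-04 -1.000e-04  2.343e-01]  rows>= 3.2729709766991038
```

View pics/w4.png

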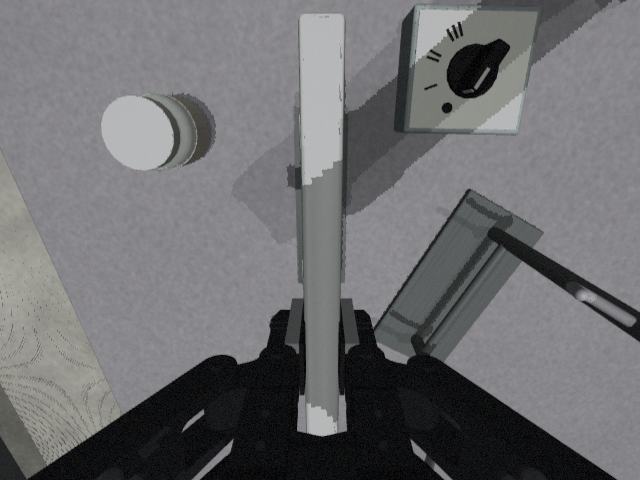

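Run:
```python
from h import *
f=dict(np.load("/tmp/w4.npz")); T=(f["PR"],f["Pt"]); zt=f["Pt"][2]-.1495
for uv in [(322,14),(322,433)]: 
    p=ray(f,*uv,zt,T); print("bar end",p, f["PR"].T@(p-f["Pt"]))
# top: posts tops
f=dict(np.load("/tmp/top0.npz")); P=cloud(f); z=P[...,2]
m=(z>.232); m[:,:120]=0; m[:,240:]=0; m[330:]=0; m[:225]=0
n,l,s,c=cv2.connectedComponentsWithStats(m.astype(np.uint8)); cs=[]
for i in range(1,n):
    if s[i,4]<15: continue
    print(s[i],c[i],ray(f,*c[i],.240),P[l==i][:,2].mean())
    cs.append(ray(f,*c[i],.240)[:2])
save("rack.png",f,(125,220,240,325),6)
d=cs[0]-cs[1]; print(np.linalg.norm(d),np.degrees(np.arctan2(d[1],d[0])),(cs[0]+cs[1])/2)
# side view posts
f2=r.grab_frame("side"); np.savez("/tmp/side1.npz",**f2); save("side1.png",f2,(150,120,330,290),4)
```

```text
bar end [0.5973231  0.14512299 0.30341548] [ 0.00095943 -0.11388528  0.14936915]
bar end [0.62522841 0.29822954 0.30341548] [0.00083955 0.04174336 0.14954802]
[133 241   6   7  33] [135.63636364 244.24242424] [0.527637   0.46563072 0.24      ] 0.23858502579096955
[186 284   7   6  36] [188.83333333 286.5       ] [0.42170141 0.33363152 0.24      ] 0.23926506939337516
0.16925169620797242 51.25131152674363 [0.4746692  0.39963112]
```

View pics/rack.png

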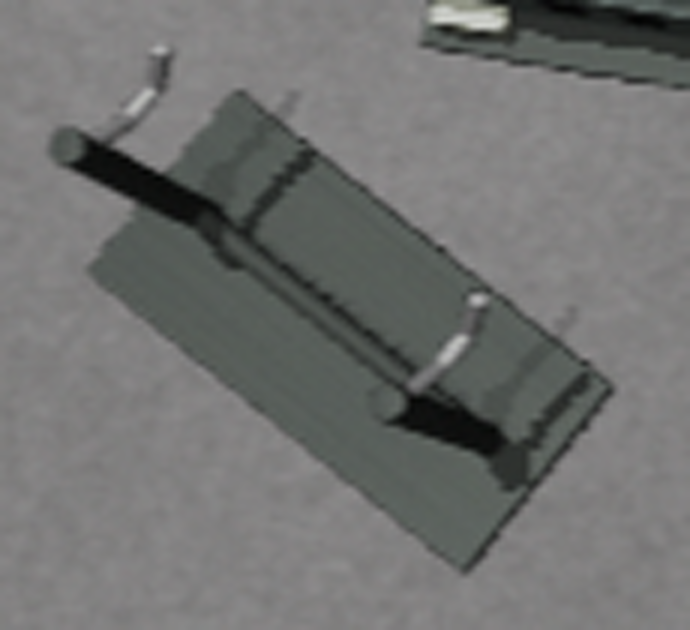

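View pics/side1.png

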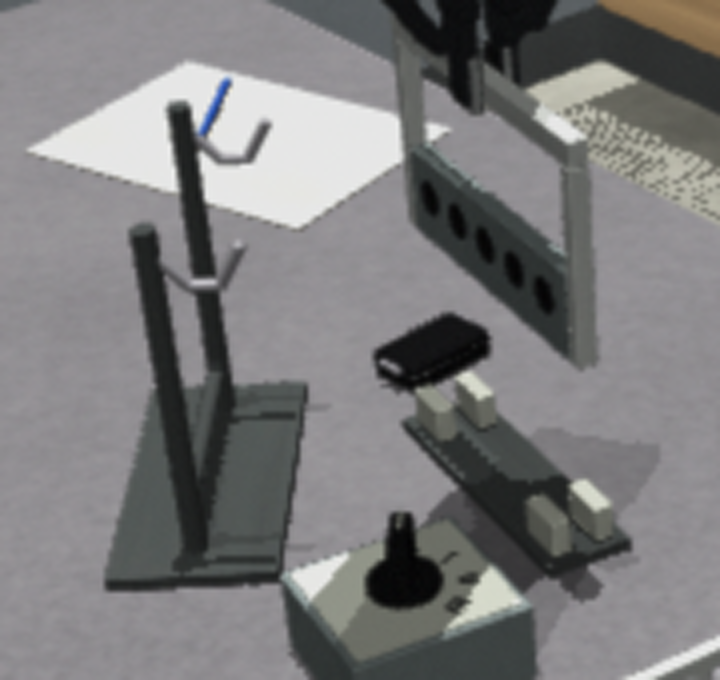

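Run:
```python
from h import *
f=dict(np.load("/tmp/top0.npz")); g=dict(np.load("/tmp/side1.npz"))
u=np.array([np.cos(np.radians(51.4)),np.sin(np.radians(51.4))]); n=np.array([u[1],-u[0]])
Pm=lambda f: f["intrinsics"]@np.hstack([f["R"],f["t"].reshape(3,1)])
tr={}
for nm,a,b in [("tipL",(151.7,228.3),(216.2,150.5)),("tipR",(204.7,269.7),(209.5,181.5)),("postL",(135.9,244.1),(194.9,146.5)),("postR",(189.8,287),(186,178))]:
    X=cv2.triangulatePoints(Pm(f),Pm(g),np.array(a).reshape(2,1),np.array(b).reshape(2,1)); X=(X[:3]/X[3]).ravel()
    zz=.226 if "tip" in nm else .24
    tr[nm]=X[:2]; print(nm,"tri",X.round(4),"top ray",ray(f,*a,zz).round(4),"side ray",ray(g,*b,zz).round(4))
o=np.array([.4742,.3990])
for k,s in (("L",1),("R",-1)): print("pred post",o+s*.085*u,"tip",o+s*.085*u+.054*n)
print("seat",o+.031*n, "approach", o+.131*n)
```

```text
tipL tri [0.5686 0.4306 0.228 ] top ray [0.5692 0.4311 0.226 ] side ray [0.5707 0.4345 0.226 ]
tipR tri [0.4627 0.298  0.2285] top ray [0.4635 0.2982 0.226 ] side ray [0.4644 0.3024 0.226 ]
postL tri [0.5277 0.4646 0.2415] top ray [0.528 0.465 0.24 ] side ray [0.5292 0.4675 0.24  ]
postR tri [0. 0. 0.] top ray [0.4204 0.3313 0.24  ] side ray [0.4211 0.3324 0.24  ]
pred post [0.52722977 0.46542924] tip [0.56943187 0.43173974]
pred post [0.42117023 0.33257076] tip [0.46337234 0.29888126]
seat [0.49842713 0.37965973] approach [0.57657918 0.31727177]
```

Emit:
apply_moves --dp '[[0,0,0],[0,0,0],[0,0,0],[0,0,0],[0,0,0],[0,0,0],[0.1,0.03,0],[0.15,0.04,0],[0.15,0.05,0.02],[0.1,0.04,0.02],[0,0,0],[0,0,0]]' --twist '[[0,0,0.05],[0,0,0.06],[0,0,0.06],[0,0,0.05],[0,0,0],[0,0,0],[0,0,0],[0,0,0],[0,0,0],[0,0,0],[0,0,0],[0,0,0]]' --jaw '[255,255,255,255,255,255,255,255,255,255,255,255]'

```text
clock: 13.6
tcp_pos: [0.576, 0.3144, 0.4368]
orientation: [-0.99, -2.966, 0.017]
contact_force: [0.2, -0.9, -3.3]
grip_width: 0.0131
```

Run:
```python
from h import *
plan(0.577,0.317,0.425,141.4)
plan(0.4984,0.3797,0.425,141.4)
R,t,o=pose(); f=r.grab_frame("wrist"); save("w5.png",f); np.savez("/tmp/w5.npz",PR=R,Pt=t,**f)
```

```text
t=13.60 tcp [0.576  0.3144 0.4368] yaw 143.09 j7 1.89  w 0.0131 F [ 0.2 -0.9 -3.3]
 shift(tool,units) [0.005 0.024 0.098]  if turned first: [0.007 0.022 0.099]  rows>= 0.24307962910350864
 twist [-0.0071 -0.0049  0.0141]  rows>= 0.23104039578851687
t=13.60 tcp [0.576  0.3144 0.4368] yaw 143.09 j7 1.89  w 0.0131 F [ 0.2 -0.9 -3.3]
 shift(tool,units) [0.843 0.048 0.107]  if turned first: [0.845 0.022 0.099]  rows>= 2.042486730018569
 twist [-0.0071 -0.0049  0.0141]  rows>= 0.23104039578851687
```

View pics/w5.png

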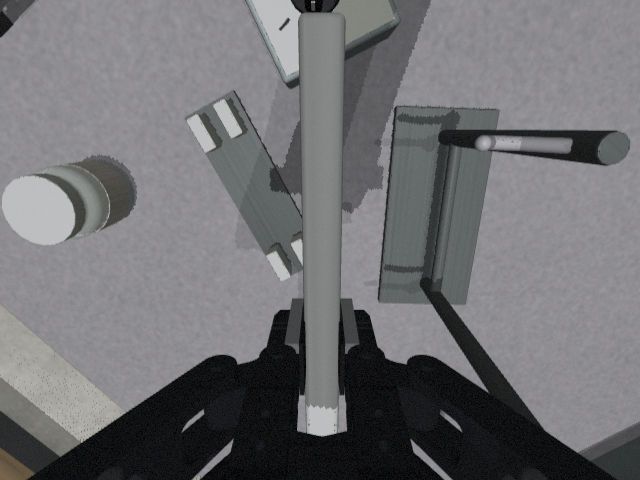

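Emit:
apply_moves --dp '[[0.007,0.022,0.05],[0,0,0.08],[0,0,0.04],[0,0,0],[0,0,0]]' --twist '[[-0.007,-0.005,0.014],[0,0,0],[0,0,0],[0,0,0],[0,0,0]]' --jaw '[255,255,255,255,255]'

```text
clock: 14.15
tcp_pos: [0.5788, 0.3138, 0.4154]
orientation: [1.043, 2.962, -0.003]
contact_force: [0.1, 0.1, -4.4]
grip_width: 0.0132
```

Run:
```python
from h import *
plan(0.4984,0.3797,0.415,141.4)
```

```text
t=14.15 tcp [0.5788 0.3138 0.4154] yaw 141.20 j7 1.86  w 0.0132 F [ 0.1  0.1 -4.4]
 shift(tool,units) [0.866 0.008 0.002]  if turned first: [0.866 0.011 0.004]  rows>= 2.0793830304847143
 twist [-0.0006  0.0008 -0.0017]  rows>= 0.027272493550164218
```

Emit:
apply_moves --dp '[[0.05,0.01,0],[0.1,0,0],[0.12,0,0],[0.12,0,0],[0.12,0,0],[0.12,0,0],[0.1,0,0],[0.07,0,0],[0,0,0],[0,0,0]]' --twist '[[0,0,-0.002],[0,0,0],[0,0,0],[0,0,0],[0,0,0],[0,0,0],[0,0,0],[0,0,0],[0,0,0],[0,0,0]]' --jaw '[255,255,255,255,255,255,255,255,255,255]'

```text
clock: 15.15
tcp_pos: [0.4956, 0.3821, 0.4166]
orientation: [1.029, 2.967, 0.001]
contact_force: [-0.2, -0.5, -4.1]
grip_width: 0.013
```

Run:
```python
from h import *
plan(0.4984,0.3797,0.3715,141.4)
f=r.grab_frame("side"); save("s2.png",f,(150,110,310,280),4)
f=r.grab_frame("top"); save("t2.png",f,(110,210,260,330),5)
```

```text
t=15.15 tcp [0.4956 0.3821 0.4166] yaw 141.75 j7 1.69  w 0.0130 F [-0.2 -0.5 -4.1]
 shift(tool,units) [-0.031 -0.001  0.376]  if turned first: [-0.031 -0.001  0.376]  rows>= 0.9056855459650293
 twist [0.0003 0.0003 0.0029]  rows>= 0.0407300039703351
```

View pics/s2.png

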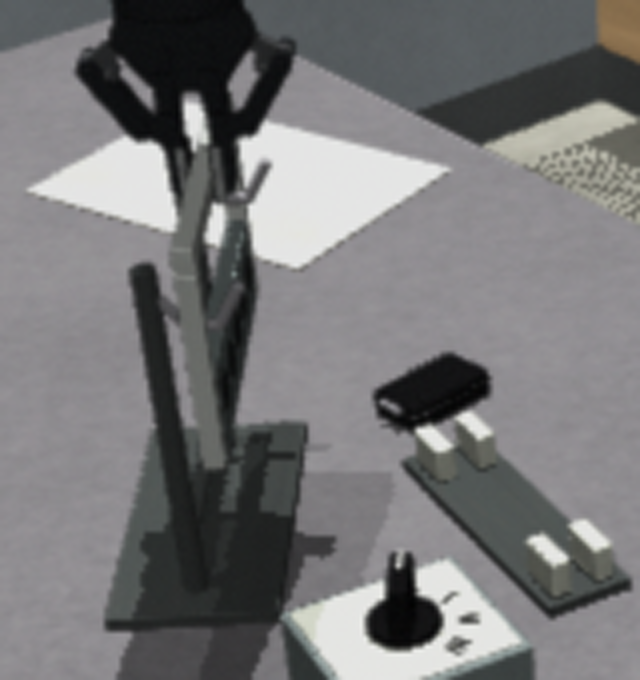

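The picture shows the hooks passing through the jig's opening, with the bar above them. Now I lower it.

Emit:
apply_moves --dp '[[-0.03,0,0],[0,0,0],[0,0,0.06],[0,0,0.08],[0,0,0.08],[0,0,0.06],[0,0,0.03],[0,0,0],[0,0,0]]' --twist '[[0,0,0.003],[0,0,0],[0,0,0],[0,0,0],[0,0,0],[0,0,0],[0,0,0],[0,0,0],[0,0,0]]' --jaw '[255,255,255,255,255,255,255,255,255]'

```text
clock: 16.15
tcp_pos: [0.4998, 0.3791, 0.3758]
orientation: [-1.043, -2.962, -0.002]
contact_force: [-0.1, 1.1, -2.7]
grip_width: 0.013
```

Run:
```python
from h import *
plan(0.4984,0.3797,0.3715,141.4)
```

```text
t=16.15 tcp [0.4998 0.3791 0.3758] yaw 141.20 j7 1.69  w 0.0130 F [-0.1  1.1 -2.7]
 shift(tool,units) [ 0.012 -0.004  0.036]  if turned first: [ 0.012 -0.004  0.036]  rows>= 0.09180430372907736
 twist [ 0.0005 -0.0006 -0.0017]  rows>= 0.025701296732680932
```

Emit:
apply_moves --dp '[[0.01,0,0.015],[0,0,0.015],[0,0,0.015],[0,0,0.01],[0,0,0]]' --twist '[[0,0,0],[0,0,0],[0,0,0],[0,0,0],[0,0,0]]' --jaw '[255,255,255,255,255]'

```text
clock: 16.65
tcp_pos: [0.4984, 0.3807, 0.3715]
orientation: [-1.043, -2.963, -0.006]
contact_force: [-1.5, 1.7, -3.7]
grip_width: 0.0129
```

Run:
```python
from h import *
plan(0.4984,0.3797,0.3715,141.4)
```

```text
t=16.65 tcp [0.4984 0.3807 0.3715] yaw 141.22 j7 1.69  w 0.0129 F [-1.5  1.7 -3.7]
 shift(tool,units) [-0.005 -0.007 -0.   ]  if turned first: [-0.005 -0.007 -0.   ]  rows>= 0.020952786109468168
 twist [ 0.0017 -0.0009 -0.0015]  rows>= 0.03378906066455454
```

Emit:
apply_moves --dp '[[0,0,0.015],[0,0,0.015],[0,0,0]]' --twist '[[0,0,0],[0,0,0],[0,0,0]]' --jaw '[255,255,255]'

```text
clock: 16.95
tcp_pos: [0.4983, 0.3807, 0.3716]
orientation: [1.043, 2.963, 0.008]
contact_force: [-0.8, 0.9, -3.4]
grip_width: 0.0129
```

Run:
```python
from h import *
plan(0.4984,0.3797,0.3715,141.4)
f=r.grab_frame("side"); save("s3.png",f,(150,110,310,280),4)
```

```text
t=16.95 tcp [0.4983 0.3807 0.3716] yaw 141.20 j7 1.69  w 0.0129 F [-0.8  0.9 -3.4]
 shift(tool,units) [-0.006 -0.006  0.001]  if turned first: [-0.006 -0.006  0.001]  rows>= 0.019512437148395855
 twist [ 0.0024 -0.0008 -0.0016]  rows>= 0.0416802123443591
```

View pics/s3.png

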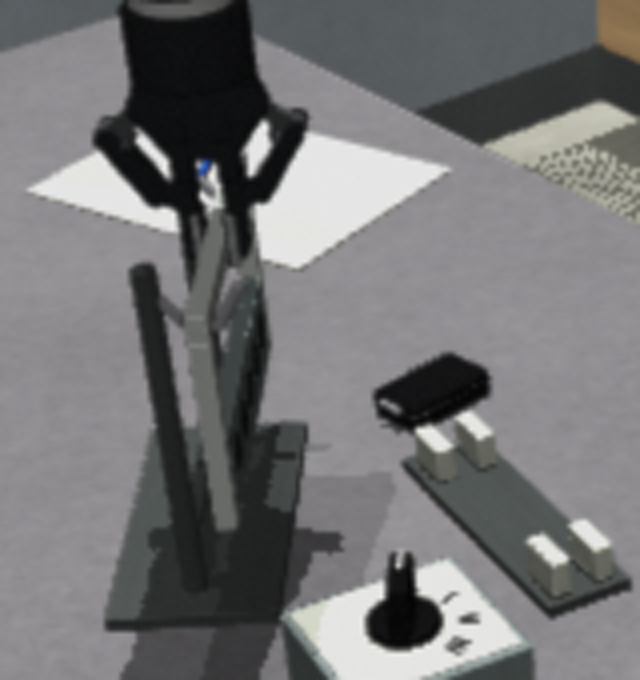

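Emit:
apply_moves --dp '[[0,0,0.04],[0,0,0.03]]' --twist '[[0,0,0],[0,0,0]]' --jaw '[255,255]'

```text
clock: 17.2
tcp_pos: [0.4983, 0.3806, 0.3711]
orientation: [1.044, 2.962, 0.011]
contact_force: [-11.7, -6.5, 24.2]
grip_width: 0.0132
```

Run:
```python
from h import *
plan(0.4984,0.3797,0.3715,141.4); print(r.get_obs()["moment"])
```

```text
t=17.20 tcp [0.4983 0.3806 0.3711] yaw 141.16 j7 1.69  w 0.0132 F [-11.7  -6.5  24.2]
 shift(tool,units) [-0.006 -0.005 -0.003]  if turned first: [-0.006 -0.005 -0.003]  rows>= 0.019835558144295037
 twist [ 0.0033 -0.0007 -0.002 ]  rows>= 0.05489902854563153
[-1.56402126  2.52610871  0.02774084]
```

Emit:
apply_moves --dp '[[0,0,0],[0,0,0.02],[0,0,0.02]]' --twist '[[0.008,0,0],[0.006,0,0],[0.004,0,0]]' --jaw '[255,255,255]'

```text
clock: 17.5
tcp_pos: [0.4994, 0.3821, 0.371]
orientation: [-1.041, -2.955, 0.033]
contact_force: [-6.9, -3.9, 21.1]
grip_width: 0.013
```

Run:
```python
from h import *
plan(0.4984,0.3797,0.3715,141.4); print(r.get_obs()["moment"])
R,t,o=pose(); f=r.grab_frame("side"); np.savez("/tmp/s4.npz",**f); save("s4.png",f,(170,130,250,250),6)
f=r.grab_frame("top"); save("t4.png",f,(110,210,260,330),5)
```

```text
t=17.50 tcp [0.4994 0.3821 0.371 ] yaw 141.18 j7 1.69  w 0.0130 F [-6.9 -3.9 21.1]
 shift(tool,units) [-0.006 -0.021 -0.003]  if turned first: [-0.006 -0.021 -0.004]  rows>= 0.05251573965158392
 twist [-0.0107 -0.0003 -0.0018]  rows>= 0.15124402166708184
[-0.23829756  1.17198649  0.04378762]
```

View pics/s4.png

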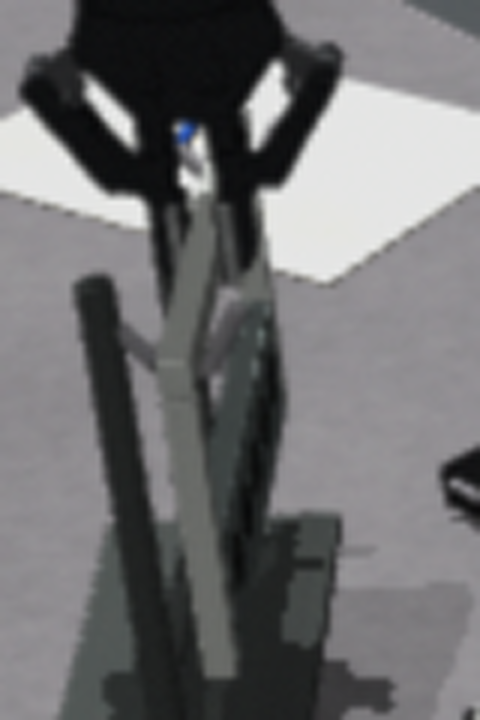

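View pics/t4.png

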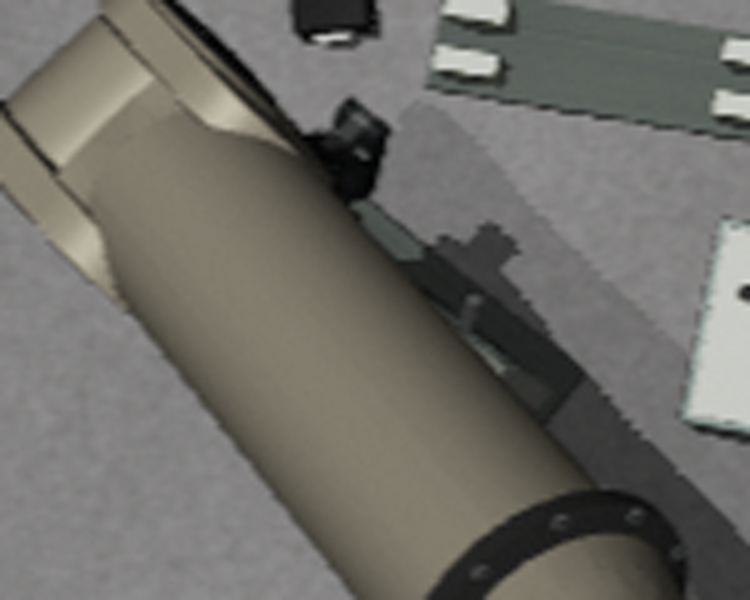

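Emit:
apply_moves --dp '[[0,0,0],[0,0,0],[0,0,0],[0,0,0],[0,0,0],[0,0,0],[0,0,0],[0,0,-0.06],[0,0,-0.15],[0,0,-0.25],[0,0,-0.3],[0,0,-0.2],[0,0,-0.2],[0,0,0],[0,0,0]]' --twist '[[0,0,0],[0,0,0],[0,0,0],[0,0,0],[0,0,0],[0,0,0],[0,0,0],[0,0,0],[0,0,0],[0,0,0],[0,0,0],[0,0,0],[0,0,0],[0,0,0],[0,0,0]]' --jaw '[255,255,180,100,0,0,0,0,0,0,0,0,0,0,0]'

```text
clock: 19.1
tcp_pos: [0.5032, 0.3831, 0.5161]
orientation: [-1.046, -2.956, 0.038]
contact_force: [0.3, -0.2, 0.1]
grip_width: 0.0854
```

Run:
```python
from h import *
plan(0.55,-0.21,0.5,90)
R,t,o=pose(); f=r.grab_frame("wrist"); save("w6.png",f); np.savez("/tmp/w6.npz",PR=R,Pt=t,**f)
P=cloud(f,(R,t)); z=P[...,2]; m=(z>.205)&(z<.23); m[340:]=0
n,l,s,c=cv2.connectedComponentsWithStats(m.astype(np.uint8))
for i in range(1,n):
    if s[i,4]<200: continue
    q=P[l==i]; print(s[i],q[:,2].mean(),cv2.minAreaRect((q[:,:2]*1000).astype(np.float32)))
f=r.grab_frame("side"); save("s5.png",f,(150,110,310,280),4)
```

```text
t=19.10 tcp [0.5032 0.3831 0.5161] yaw 141.03 j7 1.69  w 0.0854 F [ 0.3 -0.2  0.1]
 shift(tool,units) [-3.412 -3.593  0.233]  if turned first: [-4.943  0.39   0.134]  rows>= 11.903398359160388
 twist [-0.0104  0.0065  0.4252]  rows>= 5.942250106427211
[ 289   78   78  262 5547] 0.22060387042523932 ((488.6802673339844, 371.51641845703125), (205.67030334472656, 54.40837860107422), 51.11481857299805)
[336 319  37  21 426] 0.21579454824659478 ((532.0064697265625, 461.4649658203125), (8.887711524963379, 29.085159301757812), 65.34445190429688)
```

View pics/w6.png

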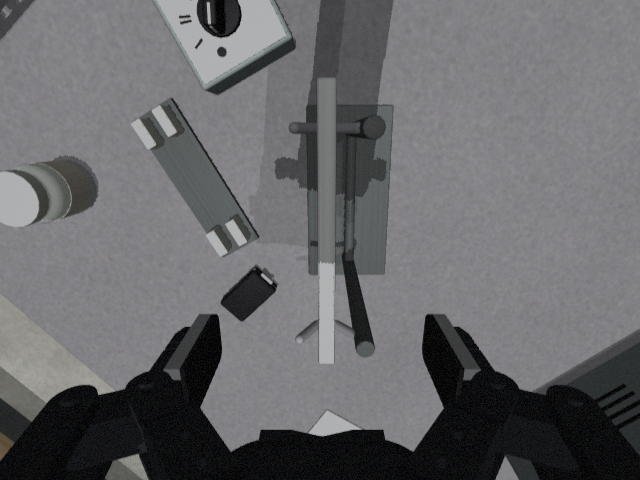

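View pics/s5.png

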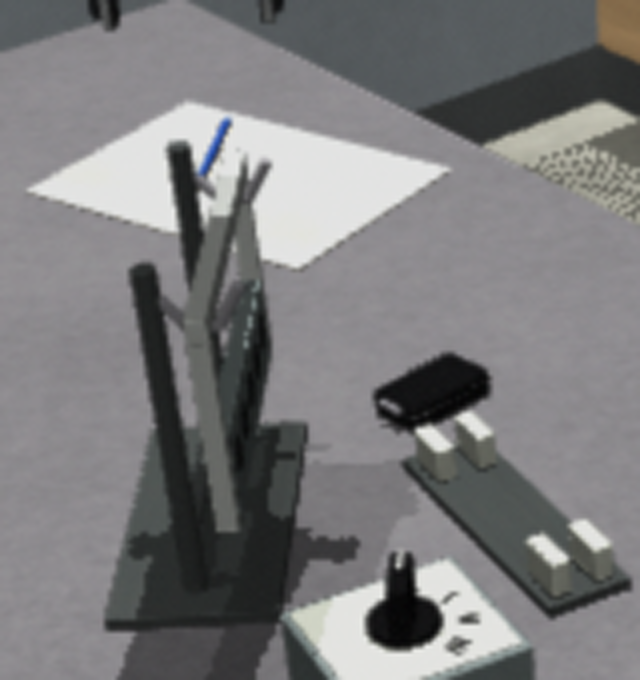

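The wrist picture shows the bar seated in both hook bottoms, at (327,127) and (326,325). Now the carriers.

Emit:
apply_moves --dp '[[0,0,0],[0,0,0],[0,0,0],[0,0,0],[0,0,0],[0,0,0],[0,0,0],[0,0,0],[0,0,0]]' --twist '[[-0.01,0.006,0.06],[0,0,0.06],[0,0,0.06],[0,0,0.06],[0,0,0.06],[0,0,0.06],[0,0,0.05],[0,0,0],[0,0,0]]' --jaw '[0,0,0,0,0,0,0,0,0]'

```text
clock: 20.1
tcp_pos: [0.5019, 0.382, 0.5044]
orientation: [-2.215, -2.215, 0.036]
contact_force: [-0.0, 0.3, 0.0]
grip_width: 0.0854
```

Emit:
apply_moves --dp '[[-0.2,0,0],[-0.38,0,0],[-0.38,0,0],[-0.38,0,0],[-0.38,0,0],[-0.38,0,0],[-0.38,0,0],[-0.38,0,0],[-0.38,0,0],[-0.38,0,0],[-0.38,0,0],[-0.38,0,0],[-0.38,0,0],[-0.38,0,0],[-0.25,0,0],[-0.15,0,0],[0,0,0],[0,0,0]]' --twist '[[0,0,0],[0,0,0],[0,0,0],[0,0,0],[0,0,0],[0,0,0],[0,0,0],[0,0,0],[0,0,0],[0,0,0],[0,0,0],[0,0,0],[0,0,0],[0,0,0],[0,0,0],[0,0,0],[0,0,0],[0,0,0]]' --jaw '[0,0,0,0,0,0,0,0,0,0,0,0,0,0,0,0,0,0]'

```text
clock: 21.9
tcp_pos: [0.5139, -0.3074, 0.5047]
orientation: [-2.153, -2.269, 0.046]
contact_force: [0.1, 0.8, -0.2]
grip_width: 0.0853
```

```bash
cat >> h.py <<'E'
def carriers(name,show=True):
    R,t,o=pose(); f=r.grab_frame("wrist"); save(name+".png",f); np.savez("/tmp/"+name+".npz",PR=R,Pt=t,**f); T=(R,t)
    P=cloud(f,T); z=P[...,2]; hsv=cv2.cvtColor(f["color"],cv2.COLOR_RGB2HSV)
    for lo,hi,zp,nm in ((.044,.056,.050,"bar"),(.008,.056,None,"slab")):
        m=(z>lo)&(z<hi)&(P[...,1]<-.12); m[:, :]&=(hsv[...,1]<110)|(nm=="slab")
        n,l,s,c=cv2.connectedComponentsWithStats(m.astype(np.uint8))
        for i in range(1,n):
            if s[i,4]<150 : continue
            vs,us=np.where(l==i)
            q=np.array([ray(f,u,v,zp,T) for u,v in zip(us,vs)]) if zp else P[l==i]
            (cx,cy),(w,h),a=cv2.minAreaRect((q[:,:2]*1000).astype(np.float32)); L=a if w>h else a-90
            if nm=="bar" and max(w,h)>60: continue
            print(nm,"px",c[i].round(),"centre mm",round(cx,1),round(cy,1),"size",round(max(w,h),1),round(min(w,h),1),"long-axis deg %.1f"%L,"z %.4f"%np.nanmean(z[l==i]),"sat",hsv[...,1][l==i].mean().round())
E
python3 - <<'E'
from h import *
plan(0.5,-.28,.5,90)
carriers("w7")
f=r.grab_frame("top"); save("t7.png",f)
E
```

```text
t=21.90 tcp [ 0.5139 -0.3074  0.5047] yaw 93.02 j7 2.19  w 0.0853 F [ 0.1  0.8 -0.2]
 shift(tool,units) [ 0.234 -0.103  0.04 ]  if turned first: [ 0.228 -0.116  0.039]  rows>= 0.6215185622217022
 twist [-0.0145  0.0053  0.0251]  rows>= 0.41188959455270757
bar px [418. 156.] centre mm 447.0 -204.1 size 43.1 15.0 long-axis deg 3.7 z 0.0492 sat 4.0
bar px [336. 165.] centre mm 462.6 -298.8 size 43.6 13.9 long-axis deg 14.5 z 0.0493 sat 5.0
bar px [258. 181.] centre mm 485.6 -389.5 size 43.6 14.5 long-axis deg -2.2 z 0.0490 sat 6.0
bar px [404. 240.] centre mm 549.5 -208.5 size 44.3 14.8 long-axis deg -11.4 z 0.0489 sat 4.0
bar px [333. 254.] centre mm 572.2 -295.6 size 44.1 14.1 long-axis deg 22.4 z 0.0490 sat 4.0
slab px [437.  40.] centre mm 317.9 -190.7 size 64.2 52.2 long-axis deg -64.6 z 0.0231 sat 148.0
slab px [283.  72.] centre mm 360.7 -366.7 size 64.3 52.2 long-axis deg -5.4 z 0.0228 sat 156.0
slab px [411. 154.] centre mm 447.2 -203.0 size 64.1 52.4 long-axis deg 3.9 z 0.0234 sat 28.0
slab px [335. 163.] centre mm 463.0 -298.7 size 63.9 51.9 long-axis deg 14.6 z 0.0217 sat 41.0
slab px [263. 177.] centre mm 486.1 -390.1 size 64.1 52.2 long-axis deg -2.4 z 0.0228 sat 31.0
slab px [398. 232.] centre mm 550.4 -207.5 size 64.4 52.7 long-axis deg -11.3 z 0.0238 sat 27.0
slab px [332. 245.] centre mm 573.2 -295.6 size 64.0 52.1 long-axis deg 22.3 z 0.0224 sat 35.0
slab px [ 52. 312.] centre mm 719.7 -704.4 size 245.9 152.8 long-axis deg -12.0 z 0.0087 sat 142.0
slab px [354. 354.] centre mm 737.6 -253.1 size 89.8 88.9 long-axis deg 24.3 z 0.0217 sat 9.0
```

View pics/w7.png

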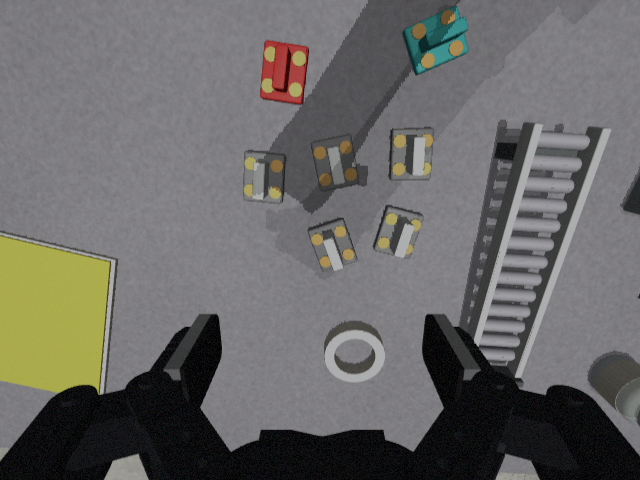

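Run:
```python
from h import *
for nm,fp in (("w7","/tmp/w7.npz"),("top","/tmp/top0.npz"),("w1","/tmp/w1.npz")):
    f=dict(np.load(fp)); T=(f["PR"],f["Pt"]) if "PR" in f else None
    P=cloud(f,T); z=P[...,2]; x=P[...,0]; y=P[...,1]; g=f["color"].astype(int).mean(2)
    # rails: surface z above roller plane
    zr=.05-.105*(x-.58)
    m=(x>.40)&(x<.77)&(y>-.11)&(y<.0)&(z>.02)&(z<.09)
    if nm!="top": m[330:]=0
    h=(z-zr)
    rail=m&(h>.004)&(h<.016)
    for lo in np.arange(.42,.74,.04):
        k=rail&(x>lo)&(x<lo+.04); 
        if k.sum()<20: continue
        yy=y[k]; L=yy[yy>-.054]; Rr=yy[yy<-.054]
        if len(L)<4 or len(Rr)<4: continue
        print(nm,round(lo,2),k.sum(),"y extents",np.percentile(yy,[2,98]).round(4),"inner",np.percentile(L,3).round(4),np.percentile(Rr,97).round(4),"h",np.median(h[k]).round(4))
    k=m&(abs(h)<.02); print(nm,"x ext",np.nanmin(x[k]),np.nanmax(x[k]), "stop zone", x[m&(h>.014)&(x>.7)].min() if (m&(h>.014)&(x>.7)).any() else None)
```

```text
w7 0.42 846 y extents [-0.0937 -0.0115] inner -0.021 -0.0844 h 0.009
w7 0.46 756 y extents [-0.0943 -0.0122] inner -0.0215 -0.0849 h 0.0089
w7 0.5 671 y extents [-0.0946 -0.0125] inner -0.0218 -0.085 h 0.0088
w7 0.54 596 y extents [-0.0951 -0.0128] inner -0.0224 -0.0859 h 0.0088
w7 0.58 538 y extents [-0.0956 -0.0136] inner -0.0228 -0.0864 h 0.0088
w7 0.62 489 y extents [-0.096  -0.0137] inner -0.0234 -0.087 h 0.0087
w7 0.66 72 y extents [-0.0964 -0.0147] inner -0.0235 -0.0872 h 0.0086
w7 x ext 0.40344748671072095 0.6833999009645603 stop zone None
top 0.42 117 y extents [-0.0938 -0.013 ] inner -0.0433 -0.065 h 0.0088
top 0.46 106 y extents [-0.0936 -0.0141] inner -0.0515 -0.0636 h 0.0082
top 0.5 110 y extents [-0.095  -0.0124] inner -0.0399 -0.0566 h 0.0088
top 0.54 111 y extents [-0.0936 -0.013 ] inner -0.047 -0.0572 h 0.0086
top 0.58 111 y extents [-0.0952 -0.0137] inner -0.0351 -0.0632 h 0.0087
top 0.62 108 y extents [-0.0963 -0.0147] inner -0.0414 -0.0584 h 0.0086
top 0.66 94 y extents [-0.0965 -0.0155] inner -0.0455 -0.0678 h 0.01
top 0.7 86 y extents [-0.0962 -0.0164] inner -0.0473 -0.0617 h 0.0086
top x ext 0.40448979657430295 0.7576073492312041 stop zone 0.7018128959034524
w1 0.42 678 y extents [-0.0922 -0.0102] inner -0.0194 -0.0829 h 0.0087
w1 0.46 578 y extents [-0.0924 -0.0107] inner -0.0199 -0.0835 h 0.0086
w1 x ext 0.40285659845183663 0.5690168524514925 stop zone None
```

Run:
```python
from h import *
plan(0.447,-.2036,.25,93.8)
```

```text
t=22.00 tcp [ 0.5141 -0.3066  0.5049] yaw 93.07 j7 2.19  w 0.0850 F [ 0.1 -0.6 -0.6]
 shift(tool,units) [ 0.909 -0.448  2.129]  if turned first: [ 0.894 -0.501  2.124]  rows>= 5.659508974123115
 twist [-0.0145  0.0048 -0.0061]  rows>= 0.2302804599091103
```

Emit:
apply_moves --dp '[[0,0,0],[0.15,-0.08,0.25],[0.2,-0.11,0.32],[0.2,-0.11,0.34],[0.18,-0.1,0.34],[0.12,-0.07,0.32],[0.04,-0.03,0.27],[0,0,0.22],[0,0,0],[0,0,0]]' --twist '[[-0.014,0.005,-0.006],[0,0,0],[0,0,0],[0,0,0],[0,0,0],[0,0,0],[0,0,0],[0,0,0],[0,0,0],[0,0,0]]' --jaw '[100,130,130,130,130,130,130,130,130,130]'

```text
clock: 23.0
tcp_pos: [0.4487, -0.1896, 0.2538]
orientation: [2.11, 2.312, 0.03]
contact_force: [-0.0, -0.5, 0.7]
grip_width: 0.0421
```

Run:
```python
from h import *
plan(0.447,-.2036,.193,93.8)
```

```text
t=23.00 tcp [ 0.4487 -0.1896  0.2538] yaw 95.22 j7 2.20  w 0.0421 F [-0.  -0.5  0.7]
 shift(tool,units) [-0.118 -0.035  0.506]  if turned first: [-0.116 -0.022  0.507]  rows>= 1.2488348767114017
 twist [ 0.0103 -0.0025  0.0118]  rows>= 0.22216842718706728
```

Emit:
apply_moves --dp '[[-0.1,-0.02,0],[0,0,0.1],[0,0,0.15],[0,0,0.1],[0,0,0.05],[0,0,0],[0,0,0]]' --twist '[[0.01,-0.003,0.012],[0,0,0],[0,0,0],[0,0,0],[0,0,0],[0,0,0],[0,0,0]]' --jaw '[130,130,130,130,130,130,130]'

```text
clock: 23.7
tcp_pos: [0.4509, -0.2052, 0.2084]
orientation: [2.143, 2.281, 0.006]
contact_force: [-0.3, 0.3, 0.3]
grip_width: 0.0419
```

Run:
```python
from h import *
plan(0.447,-.2036,.193,93.8)
```

```text
t=23.70 tcp [ 0.4509 -0.2052  0.2084] yaw 93.58 j7 2.24  w 0.0419 F [-0.3  0.3  0.3]
 shift(tool,units) [ 0.016 -0.033  0.128]  if turned first: [ 0.015 -0.032  0.128]  rows>= 0.3193297297926712
 twist [ 0.0052  0.0027 -0.0019]  rows>= 0.0862544417344776
```

Emit:
apply_moves --dp '[[0.015,-0.032,0.05],[0,0,0.08],[0,0,0.02],[0,0,0],[0,0,0],[0,0,0],[0,0,0],[0,0,0],[0,0,0],[0,0,0]]' --twist '[[0.005,0.003,-0.002],[0,0,0],[0,0,0],[0,0,0],[0,0,0],[0,0,0],[0,0,0],[0,0,0],[0,0,0],[0,0,0]]' --jaw '[130,130,130,150,180,210,230,255,255,255]' --grip_force 50

```text
clock: 24.7
tcp_pos: [0.4471, -0.2033, 0.1898]
orientation: [2.145, 2.295, 0.002]
contact_force: [0.2, 0.3, -1.5]
grip_width: 0.0129
```

Run:
```python
from h import *
plan(0.447,-.2036,.193,93.8)
```

```text
t=24.70 tcp [ 0.4471 -0.2033  0.1898] yaw 93.87 j7 2.26  w 0.0129 F [ 0.2  0.3 -1.5]
 shift(tool,units) [-0.003 -0.001 -0.027]  if turned first: [-0.003 -0.001 -0.027]  rows>= 0.06425202696852075
 twist [ 0.0006 -0.0005  0.0006]  rows>= 0.013501882487455954
```

Emit:
apply_moves --dp '[[0,0,-0.1],[0,0,-0.2],[0,0,-0.3],[0,0,-0.25],[0,0,-0.15],[0,0,0],[0,0,0]]' --twist '[[0,0,0],[0,0,0],[0,0,0],[0,0,0],[0.02,0,0.02],[0.03,0,0.017],[0,0,0]]' --jaw '[255,255,255,255,255,255,255]'

```text
clock: 25.4
tcp_pos: [0.4445, -0.2037, 0.3174]
orientation: [-2.181, -2.149, 0.12]
contact_force: [-0.5, -0.6, -3.9]
grip_width: 0.0132
```

```bash
cat >> h.py <<'E'
def lane(xc,h,off=.190):
    """carrier to lane at world x xc, underside h above rollers"""
    zr=.05-.105*(xc-.5765); yc=-.0532-.0105*(xc-.46)
    s,c=np.sin(np.radians(6)),np.cos(np.radians(6))
    plan(xc+off*s,yc,zr+h+off*c,89.4,[0,6,0])
E
python3 - <<'E'
from h import *
lane(.68,.06)
E
```

```text
t=25.40 tcp [ 0.4445 -0.2037  0.3174] yaw 89.14 j7 2.02  w 0.0132 F [-0.5 -0.6 -3.9]
 shift(tool,units) [1.267 2.123 0.01 ]  if turned first: [1.257 2.129 0.02 ]  rows>= 5.933234448110906
 twist [-0.0024 -0.0001 -0.0022]  rows>= 0.04603316579165119
```

Emit:
apply_moves --dp '[[0.1,0.17,0],[0.19,0.32,0],[0.19,0.33,0],[0.19,0.33,0],[0.19,0.33,0],[0.16,0.28,0],[0.1,0.17,0],[0.05,0.08,0],[0,0,0],[0,0,0]]' --twist '[[-0.002,0,-0.002],[0,0,0],[0,0,0],[0,0,0],[0,0,0],[0,0,0],[0,0,0],[0,0,0],[0,0,0],[0,0,0]]' --jaw '[255,255,255,255,255,255,255,255,255,255]'

```text
clock: 26.4
tcp_pos: [0.6891, -0.0629, 0.2885]
orientation: [-2.177, -2.157, 0.106]
contact_force: [-1.3, -1.3, -3.3]
grip_width: 0.0132
```

Run:
```python
from h import *
lane(.68,.03)
```

```text
t=26.40 tcp [ 0.6891 -0.0629  0.2885] yaw 89.46 j7 1.79  w 0.0132 F [-1.3 -1.3 -3.3]
 shift(tool,units) [0.062 0.114 0.243]  if turned first: [0.063 0.115 0.242]  rows>= 0.6615387655263514
 twist [ 0.0014 -0.0023  0.0007]  rows>= 0.039243342267340754
```

Emit:
apply_moves --dp '[[0.06,0.11,0],[0,0,0.1],[0,0,0.1],[0,0,0.04],[0,0,0],[0,0,0]]' --twist '[[0.001,-0.002,0],[0,0,0],[0,0,0],[0,0,0],[0,0,0],[0,0,0]]' --jaw '[255,255,255,255,255,255]'

```text
clock: 27.0
tcp_pos: [0.6926, -0.0633, 0.2561]
orientation: [-2.185, -2.146, 0.121]
contact_force: [-0.7, -0.9, -4.7]
grip_width: 0.0134
```

Run:
```python
from h import *
lane(.68,.002)
f=r.grab_frame("side"); save("s8.png",f,(270,190,450,340),4)
```

```text
t=27.00 tcp [ 0.6926 -0.0633  0.2561] yaw 88.98 j7 1.78  w 0.0134 F [-0.7 -0.9 -4.7]
 shift(tool,units) [0.067 0.083 0.209]  if turned first: [0.066 0.082 0.209]  rows>= 0.5616780652741145
 twist [-0.0024  0.0004 -0.0036]  rows>= 0.060868231081801866
```

View pics/s8.png

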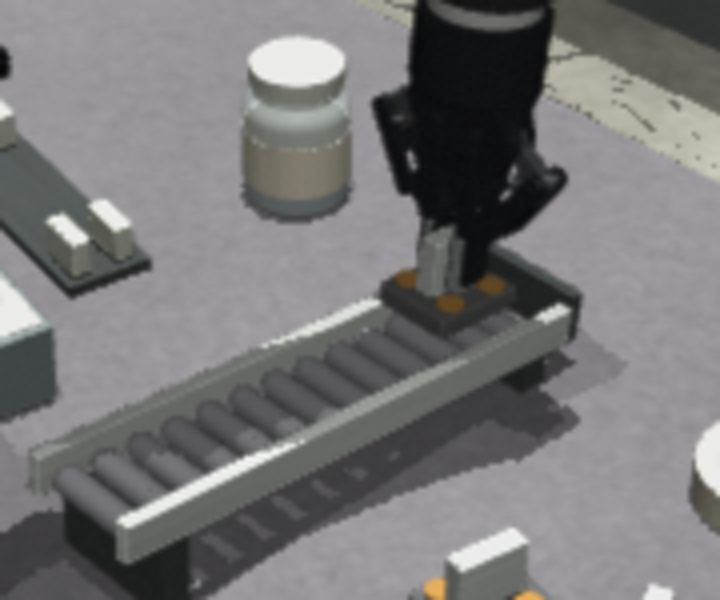

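Emit:
apply_moves --dp '[[0.06,0.08,0],[0.02,0,0],[0,0,0.06],[0,0,0.04],[0,0,0],[0,0,0]]' --twist '[[-0.002,0,-0.003],[0,0,0],[0,0,0],[0,0,0],[0,0,0],[0,0,0]]' --jaw '[255,255,255,255,255,255]'

```text
clock: 27.65
tcp_pos: [0.7025, -0.0523, 0.2428]
orientation: [-2.18, -2.158, 0.113]
contact_force: [-0.2, -0.2, -3.4]
grip_width: 0.0134
```

Run:
```python
from h import *
lane(.68,.002)
```

```text
t=27.65 tcp [ 0.7025 -0.0523  0.2428] yaw 89.44 j7 1.78  w 0.0134 F [-0.2 -0.2 -3.4]
 shift(tool,units) [-0.027 -0.01   0.107]  if turned first: [-0.027 -0.01   0.107]  rows>= 0.26671978651467837
 twist [0.0007 0.0003 0.0003]  rows>= 0.011521821558351426
```

Emit:
apply_moves --dp '[[-0.027,-0.01,0],[0,0,0],[0,0,0.05],[0,0,0.05],[0,0,0.03],[0,0,0]]' --twist '[[0,0,0],[0,0,0],[0,0,0],[0,0,0],[0,0,0],[0,0,0]]' --jaw '[255,255,255,255,255,255]'

```text
clock: 28.25
tcp_pos: [0.7002, -0.0567, 0.228]
orientation: [-2.183, -2.159, 0.11]
contact_force: [0.2, 0.5, 0.3]
grip_width: 0.0136
```

Run:
```python
from h import *
lane(.68,.0)
f=r.grab_frame("side"); save("s9.png",f,(270,190,450,340),4)
```

```text
t=28.25 tcp [ 0.7002 -0.0567  0.228 ] yaw 89.38 j7 1.79  w 0.0136 F [0.2 0.5 0.3]
 shift(tool,units) [ 0.01  -0.003 -0.   ]  if turned first: [ 0.01  -0.003 -0.   ]  rows>= 0.025051468316897876
 twist [ 0.0023  0.0004 -0.0002]  rows>= 0.03324284283152105
```

View pics/s9.png

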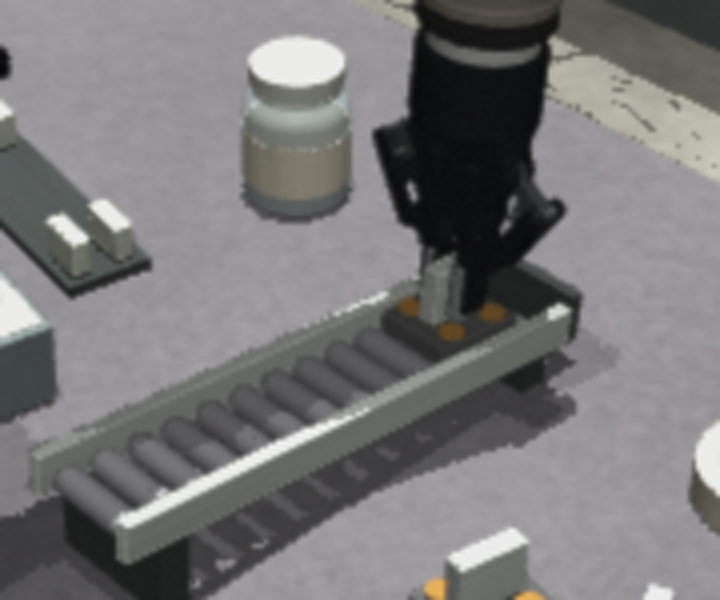

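The carrier sits between the rails on the rollers, so I release it.

Emit:
apply_moves --dp '[[0,0,0],[0,0,0],[0,0,0],[0,0,0],[0,0,-0.1],[0,0,-0.2],[0,0,-0.25],[0,0,-0.25],[0,0,-0.2],[0,0,-0.1],[0,0,0],[0,0,0]]' --twist '[[0,0,0],[0,0,0],[0,0,0],[0,0,0],[0,0,0],[0,0,0],[0,0,0],[-0.02,0,0],[-0.03,0,0],[0,0,0],[0,0,0],[0,0,0]]' --jaw '[200,150,130,130,130,130,130,130,130,130,130,130]'

```text
clock: 29.5
tcp_pos: [0.7115, -0.057, 0.3691]
orientation: [2.229, 2.204, 0.005]
contact_force: [0.1, 0.1, -0.2]
grip_width: 0.0418
```

Run:
```python
from h import *
plan(.52,-.21,.36,78.6)
f=r.grab_frame("side"); save("s10.png",f,(270,190,470,430),3)
```

```text
t=29.50 tcp [ 0.7115 -0.057   0.3691] yaw 89.36 j7 1.76  w 0.0418 F [ 0.1  0.1 -0.2]
 shift(tool,units) [-1.292 -1.582  0.068]  if turned first: [-1.565 -1.312  0.075]  rows>= 4.905105121246124
 twist [0.0034 0.0008 0.0897]  rows>= 1.2538069111755796
```

View pics/s10.png

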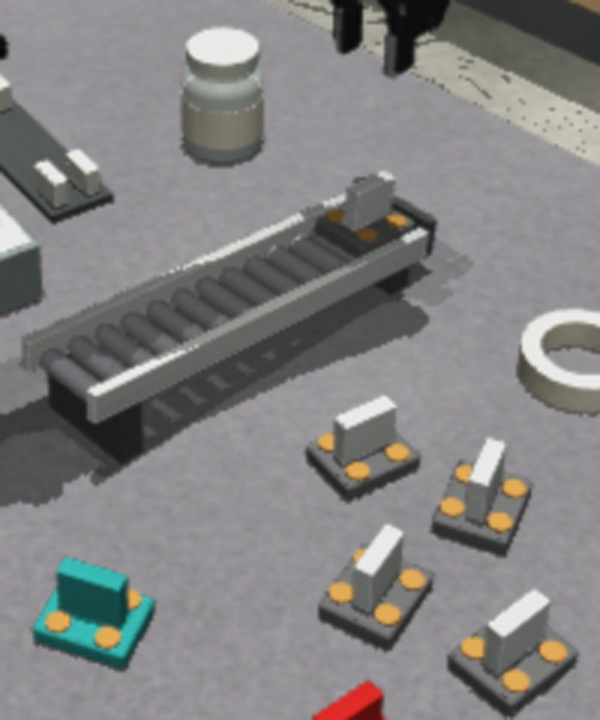

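Emit:
apply_moves --dp '[[0,0,0],[-0.15,-0.1,0],[-0.27,-0.18,0],[-0.27,-0.19,0],[-0.27,-0.19,0],[-0.22,-0.17,0],[-0.15,-0.12,0],[-0.08,-0.06,0],[0,0,0],[0,0,0]]' --twist '[[0.003,0,0.05],[0,0,0.04],[0,0,0],[0,0,0],[0,0,0],[0,0,0],[0,0,0],[0,0,0],[0,0,0],[0,0,0]]' --jaw '[130,130,130,130,130,130,130,130,130,130]'

```text
clock: 30.55
tcp_pos: [0.5526, -0.1997, 0.3549]
orientation: [-2.419, -1.972, 0.035]
contact_force: [0.6, -0.2, 0.2]
grip_width: 0.0421
```

Run:
```python
from h import *
carriers("w11")
plan(.5497,-.208,.25,78.6)
```

```text
bar px [174. 157.] centre mm 462.8 -297.0 size 43.7 15.3 long-axis deg 14.2 z 0.0490 sat 5.0
bar px [ 75. 210.] centre mm 485.8 -387.1 size 43.5 17.5 long-axis deg -2.4 z 0.0487 sat 4.0
bar px [315. 241.] centre mm 549.3 -207.4 size 43.2 13.7 long-axis deg -11.6 z 0.0492 sat 5.0
bar px [220. 286.] centre mm 571.8 -293.6 size 43.9 16.1 long-axis deg 22.6 z 0.0488 sat 4.0
slab px [65. 42.] centre mm 361.9 -366.1 size 62.3 52.5 long-axis deg -5.8 z 0.0264 sat 186.0
slab px [191. 154.] centre mm 462.7 -298.1 size 64.0 52.0 long-axis deg 14.6 z 0.0251 sat 23.0
slab px [ 98. 202.] centre mm 486.1 -389.6 size 64.5 52.9 long-axis deg -1.9 z 0.0259 sat 20.0
slab px [316. 230.] centre mm 549.8 -207.5 size 63.1 52.2 long-axis deg -11.6 z 0.0225 sat 40.0
slab px [230. 271.] centre mm 573.0 -294.8 size 64.3 51.7 long-axis deg 22.8 z 0.0256 sat 22.0
slab px [311. 401.] centre mm 731.0 -252.0 size 89.3 76.9 long-axis deg 78.6 z 0.0207 sat 12.0
t=30.60 tcp [ 0.5527 -0.1996  0.3549] yaw 78.39 j7 1.83  w 0.0417 F [ 0.3  0.2 -0.4]
 shift(tool,units) [-0.069  0.015  0.874]  if turned first: [-0.073 -0.011  0.874]  rows>= 2.1054494920741296
 twist [-0.0142  0.0022 -0.0018]  rows>= 0.2019356333650074
```

View pics/w11.png

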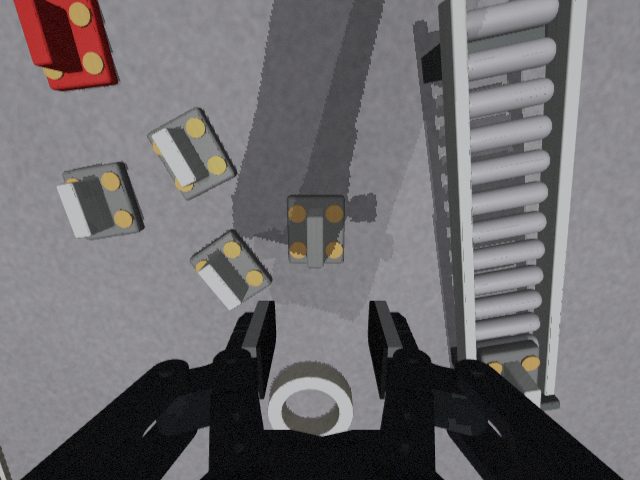

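Carrier at (315,240), first carrier against the stop at (515,365). Descending.

Emit:
apply_moves --dp '[[-0.07,-0.01,0],[0,0,0.1],[0,0,0.25],[0,0,0.3],[0,0,0.25],[0,0,0.15],[0,0,0.05],[0,0,0],[0,0,0]]' --twist '[[-0.014,0.002,-0.002],[0,0,0],[0,0,0],[0,0,0],[0,0,0],[0,0,0],[0,0,0],[0,0,0],[0,0,0]]' --jaw '[130,130,130,130,130,130,130,130,130]'

```text
clock: 31.5
tcp_pos: [0.5586, -0.1962, 0.2127]
orientation: [-2.41, -2.008, -0.002]
contact_force: [0.3, 0.1, 0.3]
grip_width: 0.0419
```

Run:
```python
from h import *
plan(.5497,-.2078,.191,78.5)
```

```text
t=31.50 tcp [ 0.5586 -0.1962  0.2127] yaw 79.58 j7 1.95  w 0.0419 F [0.3 0.1 0.3]
 shift(tool,units) [-0.11  -0.055  0.18 ]  if turned first: [-0.11  -0.054  0.181]  rows>= 0.5237539991208834
 twist [-0.0014 -0.0019  0.009 ]  rows>= 0.13053533594338962
```

Emit:
apply_moves --dp '[[-0.08,-0.04,-0.05],[-0.04,-0.02,0],[0,0,0],[0,0,0]]' --twist '[[0,0,0.009],[0,0,0],[0,0,0],[0,0,0]]' --jaw '[130,130,130,130]'

```text
clock: 31.9
tcp_pos: [0.5491, -0.211, 0.2226]
orientation: [-2.435, -1.985, -0.007]
contact_force: [0.3, -0.5, -0.8]
grip_width: 0.0418
```

Run:
```python
from h import *
plan(.5497,-.2078,.191,78.5)
```

```text
t=31.90 tcp [ 0.5491 -0.211   0.2226] yaw 78.36 j7 1.96  w 0.0418 F [ 0.3 -0.5 -0.8]
 shift(tool,units) [ 0.026 -0.001  0.264]  if turned first: [ 0.027 -0.001  0.264]  rows>= 0.63579374437745
 twist [ 0.0014 -0.0017 -0.0012]  rows>= 0.03511630778244774
```

Emit:
apply_moves --dp '[[0.027,0,0.05],[0,0,0.08],[0,0,0.08],[0,0,0.04],[0,0,0],[0,0,0],[0,0,0],[0,0,0],[0,0,0],[0,0,0],[0,0,0],[0,0,0]]' --twist '[[0,0,0],[0,0,0],[0,0,0],[0,0,0],[0,0,0],[0,0,0],[0,0,0],[0,0,0],[0,0,0],[0,0,0],[0,0,0],[0,0,0]]' --jaw '[130,130,130,130,130,150,180,210,230,255,255,255]'

```text
clock: 33.1
tcp_pos: [0.55, -0.2068, 0.1896]
orientation: [-2.434, -1.985, -0.007]
contact_force: [0.1, -0.4, -1.7]
grip_width: 0.0132
```

Run:
```python
from h import *
plan(.5497,-.2078,.191,78.5)
```

```text
t=33.10 tcp [ 0.55   -0.2068  0.1896] yaw 78.41 j7 1.97  w 0.0132 F [ 0.1 -0.4 -1.7]
 shift(tool,units) [-0.009 -0.    -0.012]  if turned first: [-0.009 -0.001 -0.012]  rows>= 0.03546790009824131
 twist [ 0.0011 -0.0019 -0.0008]  rows>= 0.03338967816373193
```

Emit:
apply_moves --dp '[[0,0,-0.1],[0,0,-0.2],[0,0,-0.25],[0,0,-0.2],[0,0,-0.1],[0,0,0],[0,0,0]]' --twist '[[0,0,0],[0,0,0],[0,0,-0.03],[0,0,-0.04],[0.02,0,-0.022],[0.03,0,0],[0,0,0]]' --jaw '[255,255,255,255,255,255,255]'

```text
clock: 33.8
tcp_pos: [0.5482, -0.2073, 0.2995]
orientation: [-2.168, -2.161, 0.109]
contact_force: [-0.5, -0.1, -3.7]
grip_width: 0.0138
```

Run:
```python
from h import *
lane(.615,.06)
```

```text
t=33.80 tcp [ 0.5482 -0.2073  0.2995] yaw 89.81 j7 2.03  w 0.0138 F [-0.5 -0.1 -3.7]
 shift(tool,units) [ 1.273  0.718 -0.032]  if turned first: [ 1.278  0.709 -0.038]  rows>= 3.5089487235818972
 twist [-0.0006 -0.0025  0.0036]  rows>= 0.06265063352378351
```

Emit:
apply_moves --dp '[[0.12,0.06,-0.03],[0.22,0.12,0],[0.24,0.14,0],[0.24,0.14,0],[0.2,0.11,0],[0.12,0.07,0],[0.06,0.03,0],[0,0,0],[0,0,0],[0,0,0]]' --twist '[[0,-0.002,0.004],[0,0,0],[0,0,0],[0,0,0],[0,0,0],[0,0,0],[0,0,0],[0,0,0],[0,0,0],[0,0,0]]' --jaw '[255,255,255,255,255,255,255,255,255,255]'

```text
clock: 34.8
tcp_pos: [0.63, -0.065, 0.2958]
orientation: [-2.197, -2.147, 0.108]
contact_force: [0.2, 0.3, -2.4]
grip_width: 0.0132
```

Run:
```python
from h import *
lane(.615,.03)
```

```text
t=34.80 tcp [ 0.63   -0.065   0.2958] yaw 88.68 j7 1.78  w 0.0132 F [ 0.2  0.3 -2.4]
 shift(tool,units) [0.087 0.063 0.252]  if turned first: [0.086 0.066 0.252]  rows>= 0.6581640055601666
 twist [ 0.0033 -0.     -0.006 ]  rows>= 0.09623232792511209
```

Emit:
apply_moves --dp '[[0.07,0.05,0],[0.025,0.015,0],[0,0,0.1],[0,0,0.1],[0,0,0.06],[0,0,0],[0,0,0]]' --twist '[[0.003,0,-0.006],[0,0,0],[0,0,0],[0,0,0],[0,0,0],[0,0,0],[0,0,0]]' --jaw '[255,255,255,255,255,255,255]'

```text
clock: 35.5
tcp_pos: [0.6337, -0.0563, 0.2603]
orientation: [-2.183, -2.152, 0.117]
contact_force: [0.2, -0.1, -2.1]
grip_width: 0.0132
```

Run:
```python
from h import *
lane(.615,.0)
```

```text
t=35.50 tcp [ 0.6337 -0.0563  0.2603] yaw 89.19 j7 1.78  w 0.0132 F [ 0.2 -0.1 -2.1]
 shift(tool,units) [0.013 0.032 0.21 ]  if turned first: [0.013 0.032 0.21 ]  rows>= 0.5098462048267978
 twist [-0.0009  0.0004 -0.0019]  rows>= 0.02976315235089889
```

Emit:
apply_moves --dp '[[0.013,0.02,0.05],[0,0,0.08],[0,0,0.06],[0,0,0.04],[0,0,0.02],[0,0,0]]' --twist '[[0,0,0],[0,0,0],[0,0,0],[0,0,0],[0,0,0],[0,0,0]]' --jaw '[255,255,255,255,255,255]'

```text
clock: 36.1
tcp_pos: [0.6379, -0.0551, 0.2349]
orientation: [-2.19, -2.159, 0.1]
contact_force: [-0.5, 0.4, -3.1]
grip_width: 0.0135
```

Run:
```python
from h import *
lane(.615,.0)
f=r.grab_frame("side"); save("s12.png",f,(270,190,450,340),4)
```

```text
t=36.10 tcp [ 0.6379 -0.0551  0.2349] yaw 89.18 j7 1.79  w 0.0135 F [-0.5  0.4 -3.1]
 shift(tool,units) [ 0.002 -0.025  0.002]  if turned first: [ 0.002 -0.025  0.003]  rows>= 0.060566200915123575
 twist [ 0.0063 -0.0002 -0.0019]  rows>= 0.09152841990024792
```

View pics/s12.png

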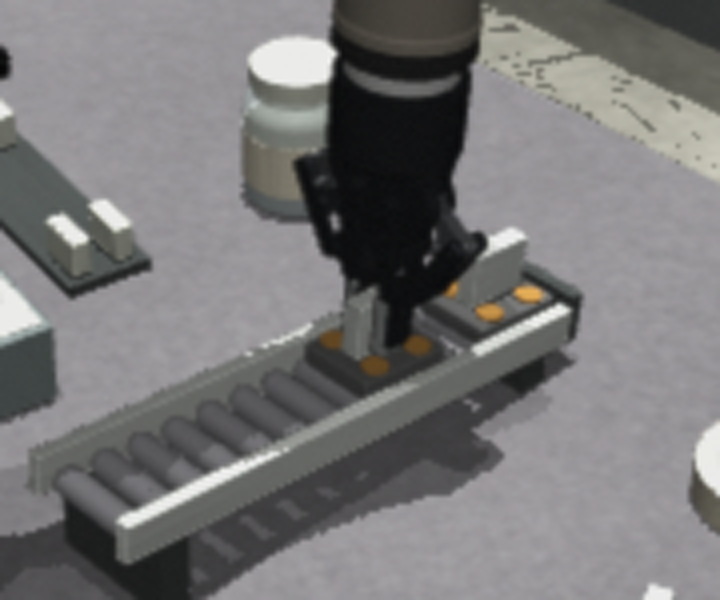

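Emit:
apply_moves --dp '[[0,0,0.02],[0,0,0],[0,0,0],[0,0,0],[0,0,0],[0,0,-0.1],[0,0,-0.2],[0,0,-0.25],[0,0,-0.25],[0,0,-0.2],[0,0,-0.1],[0,0,0],[0,0,0],[0,0,0]]' --twist '[[0,0,0],[0,0,0],[0,0,0],[0,0,0],[0,0,0],[0,0,0],[0,0,0],[0,0,0],[-0.02,0,0],[-0.025,0,-0.06],[0,0,-0.06],[0,0,-0.06],[0,0,0],[0,0,0]]' --jaw '[255,200,150,130,130,130,130,130,130,130,130,130,130,130]'

```text
clock: 37.55
tcp_pos: [0.648, -0.0561, 0.3756]
orientation: [1.77, 2.588, 0.01]
contact_force: [1.1, 0.0, 0.5]
grip_width: 0.0416
```

Run:
```python
from h import *
plan(.572,-.29,.36,112.5)
```

```text
t=37.55 tcp [ 0.648  -0.0561  0.3756] yaw 111.27 j7 2.09  w 0.0416 F [1.1 0.  0.5]
 shift(tool,units) [-1.586 -1.298  0.122]  if turned first: [-1.558 -1.331  0.13 ]  rows>= 4.928481079024532
 twist [ 0.0042  0.001  -0.0103]  rows>= 0.15570393422611728
```

Emit:
apply_moves --dp '[[-0.15,-0.13,0],[-0.28,-0.23,0.02],[-0.28,-0.24,0.03],[-0.28,-0.24,0.03],[-0.24,-0.2,0.03],[-0.17,-0.14,0],[-0.09,-0.08,0],[-0.04,-0.04,0],[0,0,0],[0,0,0]]' --twist '[[0.004,0,-0.01],[0,0,0],[0,0,0],[0,0,0],[0,0,0],[0,0,0],[0,0,0],[0,0,0],[0,0,0],[0,0,0]]' --jaw '[130,130,130,130,130,130,130,130,130,130]'

```text
clock: 38.55
tcp_pos: [0.5707, -0.2877, 0.3584]
orientation: [-1.764, -2.592, 0.004]
contact_force: [0.1, 0.2, -1.2]
grip_width: 0.0417
```

Run:
```python
from h import *
carriers("w13")
plan(.5727,-.2952,.25,112.5)
```

```text
bar px [231.  78.] centre mm 486.1 -389.2 size 43.6 14.8 long-axis deg -2.7 z 0.0491 sat 4.0
bar px [360.  95.] centre mm 463.3 -299.0 size 43.6 14.1 long-axis deg 14.5 z 0.0492 sat 5.0
bar px [311. 232.] centre mm 572.2 -295.9 size 44.2 13.8 long-axis deg 21.3 z 0.0492 sat 5.0
slab px [549.   2.] centre mm 342.0 -180.9 size 62.3 4.5 long-axis deg -68.5 z 0.0114 sat 171.0
slab px [242.  82.] centre mm 486.0 -390.3 size 64.1 52.7 long-axis deg -2.5 z 0.0241 sat 24.0
slab px [356.  98.] centre mm 462.9 -298.6 size 64.1 52.1 long-axis deg 14.6 z 0.0230 sat 36.0
slab px [312. 221.] centre mm 573.3 -295.3 size 64.3 52.1 long-axis deg 22.4 z 0.0225 sat 39.0
slab px [302. 379.] centre mm 737.1 -245.1 size 90.8 72.7 long-axis deg 4.9 z 0.0212 sat 11.0
t=38.60 tcp [ 0.5708 -0.2873  0.3584] yaw 111.56 j7 2.49  w 0.0419 F [0.5 0.3 0.5]
 shift(tool,units) [-0.07  -0.005  0.903]  if turned first: [-0.066 -0.011  0.903]  rows>= 2.173972258872102
 twist [-0.0025 -0.0017 -0.0078]  rows>= 0.11734658246364037
```

View pics/w13.png

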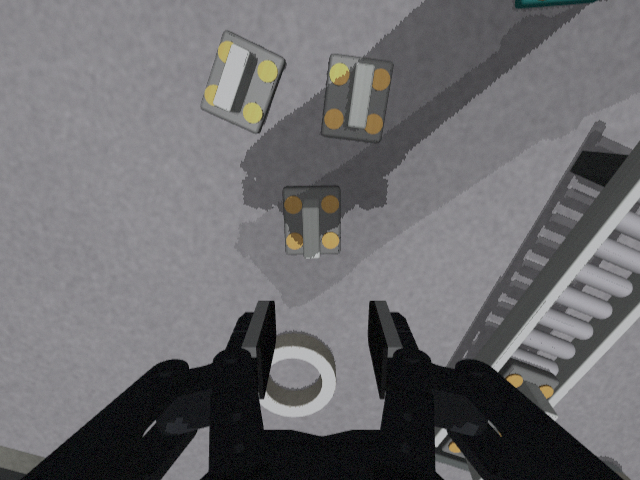

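Carrier at (311,230), centred between the fingers. Descending.

Emit:
apply_moves --dp '[[-0.06,-0.01,0],[-0.015,0,0],[0,0,0.15],[0,0,0.25],[0,0,0.3],[0,0,0.25],[0,0,0.12],[0,0,0],[0,0,0]]' --twist '[[-0.002,-0.002,-0.006],[0,0,0],[0,0,0],[0,0,0],[0,0,0],[0,0,0],[0,0,0],[0,0,0],[0,0,0]]' --jaw '[130,130,130,130,130,130,130,130,130]'

```text
clock: 39.5
tcp_pos: [0.5797, -0.2919, 0.2287]
orientation: [1.732, 2.613, 0.006]
contact_force: [0.5, -0.6, 0.6]
grip_width: 0.0422
```

Run:
```python
from h import *
plan(.5728,-.2955,.191,112.1)
```

```text
t=39.50 tcp [ 0.5797 -0.2919  0.2287] yaw 112.92 j7 2.57  w 0.0422 F [ 0.5 -0.6  0.6]
 shift(tool,units) [-0.004 -0.067  0.314]  if turned first: [-0.006 -0.064  0.314]  rows>= 0.7695709917796418
 twist [0.0034 0.0017 0.0068]  rows>= 0.10917767320997467
```

Emit:
apply_moves --dp '[[-0.005,-0.05,0],[0,-0.015,0],[0,0,0.08],[0,0,0.12],[0,0,0.08],[0,0,0.03],[0,0,0],[0,0,0]]' --twist '[[0.003,0.002,0.007],[0,0,0],[0,0,0],[0,0,0],[0,0,0],[0,0,0],[0,0,0],[0,0,0]]' --jaw '[130,130,130,130,130,130,130,130]'

```text
clock: 40.3
tcp_pos: [0.5737, -0.2967, 0.1924]
orientation: [1.754, 2.6, 0.004]
contact_force: [-0.5, 0.4, 0.2]
grip_width: 0.042
```

Run:
```python
from h import *
plan(.5728,-.2955,.191,112.1)
```

```text
t=40.30 tcp [ 0.5737 -0.2967  0.1924] yaw 111.99 j7 2.58  w 0.0420 F [-0.5  0.4  0.2]
 shift(tool,units) [ 0.012 -0.003  0.011]  if turned first: [ 0.012 -0.003  0.011]  rows>= 0.040089565865785125
 twist [ 0.0024  0.0016 -0.0009]  rows>= 0.04255356545806728
```

Well aligned. Close and lift; then turn towards the lane (yaw 112 → 89.4, twist z +0.19).

Emit:
apply_moves --dp '[[0.012,0,0.01],[0,0,0],[0,0,0],[0,0,0],[0,0,0],[0,0,0],[0,0,0],[0,0,0],[0,0,0]]' --twist '[[0.002,0.002,0],[0,0,0],[0,0,0],[0,0,0],[0,0,0],[0,0,0],[0,0,0],[0,0,0],[0,0,0]]' --jaw '[130,150,180,210,230,255,255,255,255]'

```text
clock: 41.2
tcp_pos: [0.5736, -0.2952, 0.1919]
orientation: [1.756, 2.604, 0.002]
contact_force: [-0.0, 0.0, -0.5]
grip_width: 0.0133
```

Run:
```python
from h import *
plan(.5728,-.2955,.191,112.1)
```

```text
t=41.20 tcp [ 0.5736 -0.2952  0.1919] yaw 112.01 j7 2.58  w 0.0133 F [-0.   0.  -0.5]
 shift(tool,units) [ 0.    -0.007  0.008]  if turned first: [ 0.    -0.007  0.008]  rows>= 0.02461884430591412
 twist [ 0.0008 -0.     -0.0007]  rows>= 0.01554381029798224
```

Emit:
apply_moves --dp '[[0,0,-0.1],[0,0,-0.2],[0,0,-0.25],[0,0,-0.2],[0,0,-0.1],[0,0,0],[0,0,0],[0,0,0]]' --twist '[[0,0,0],[0,0,0],[0,0,0.05],[0,0,0.05],[0,0,0.05],[0.02,0,0.04],[0.03,0,0],[0,0,0]]' --jaw '[255,255,255,255,255,255,255,255]'

```text
clock: 42.0
tcp_pos: [0.5713, -0.2948, 0.3011]
orientation: [-2.198, -2.129, 0.114]
contact_force: [0.6, -0.1, -3.4]
grip_width: 0.0133
```

Run:
```python
from h import *
lane(.55,.06)
```

```text
t=42.00 tcp [ 0.5713 -0.2948  0.3011] yaw 88.18 j7 2.16  w 0.0133 F [ 0.6 -0.1 -3.4]
 shift(tool,units) [ 2.004 -0.076  0.007]  if turned first: [ 2.005 -0.034 -0.004]  rows>= 4.812989468201942
 twist [-0.0021 -0.0025 -0.01  ]  rows>= 0.1474658927960597
```

Emit:
apply_moves --dp '[[0.15,0,0],[0.3,0,0],[0.36,0,0],[0.36,-0.01,0],[0.34,-0.01,0],[0.25,0,0],[0.14,0,0],[0.06,0,0],[0,0,0],[0,0,0],[0,0,0]]' --twist '[[-0.002,-0.002,-0.01],[0,0,0],[0,0,0],[0,0,0],[0,0,0],[0,0,0],[0,0,0],[0,0,0],[0,0,0],[0,0,0],[0,0,0]]' --jaw '[255,255,255,255,255,255,255,255,255,255,255]'

```text
clock: 43.1
tcp_pos: [0.5676, -0.0463, 0.3018]
orientation: [-2.173, -2.169, 0.095]
contact_force: [0.4, -0.2, -3.7]
grip_width: 0.0129
```

Run:
```python
from h import *
lane(.55,.03,.192)
```

```text
t=43.10 tcp [ 0.5676 -0.0463  0.3018] yaw 89.87 j7 1.79  w 0.0129 F [ 0.4 -0.2 -3.7]
 shift(tool,units) [-0.066  0.043  0.231]  if turned first: [-0.064  0.046  0.23 ]  rows>= 0.5848271246682148
 twist [ 0.0057 -0.0027  0.0042]  rows>= 0.10608453281582725
```

Emit:
apply_moves --dp '[[-0.05,0.03,0],[-0.015,0.01,0],[0,0,0.1],[0,0,0.1],[0,0,0.05],[0,0,0],[0,0,0]]' --twist '[[0.006,-0.003,0.004],[0,0,0],[0,0,0],[0,0,0],[0,0,0],[0,0,0],[0,0,0]]' --jaw '[255,255,255,255,255,255,255]'

```text
clock: 43.8
tcp_pos: [0.5686, -0.0595, 0.2677]
orientation: [-2.187, -2.148, 0.121]
contact_force: [0.0, -0.3, -2.5]
grip_width: 0.0132
```

Run:
```python
from h import *
lane(.55,.0,.192)
```

```text
t=43.80 tcp [ 0.5686 -0.0595  0.2677] yaw 88.99 j7 1.81  w 0.0132 F [ 0.  -0.3 -2.5]
 shift(tool,units) [0.045 0.033 0.197]  if turned first: [0.045 0.033 0.197]  rows>= 0.49100258172861866
 twist [-0.0016  0.0012 -0.0036]  rows>= 0.05714574282419017
```

Emit:
apply_moves --dp '[[0.04,0.02,0],[0,0,0],[0,0,0.06],[0,0,0.08],[0,0,0.04],[0,0,0.02],[0,0,0]]' --twist '[[-0.001,0,-0.003],[0,0,0],[0,0,0],[0,0,0],[0,0,0],[0,0,0],[0,0,0]]' --jaw '[255,255,255,255,255,255,255]'

```text
clock: 44.5
tcp_pos: [0.5705, -0.0537, 0.2438]
orientation: [-2.181, -2.161, 0.111]
contact_force: [-0.4, -0.3, -1.6]
grip_width: 0.0133
```

Run:
```python
from h import *
lane(.55,.0,.192)
f=r.grab_frame("side"); save("s14.png",f,(270,190,450,340),4)
```

```text
t=44.50 tcp [ 0.5705 -0.0537  0.2438] yaw 89.45 j7 1.82  w 0.0133 F [-0.4 -0.3 -1.6]
 shift(tool,units) [-0.004 -0.003  0.001]  if turned first: [-0.004 -0.003  0.001]  rows>= 0.012974422648749404
 twist [0.0021 0.0008 0.0003]  rows>= 0.03239270529543816
```

View pics/s14.png

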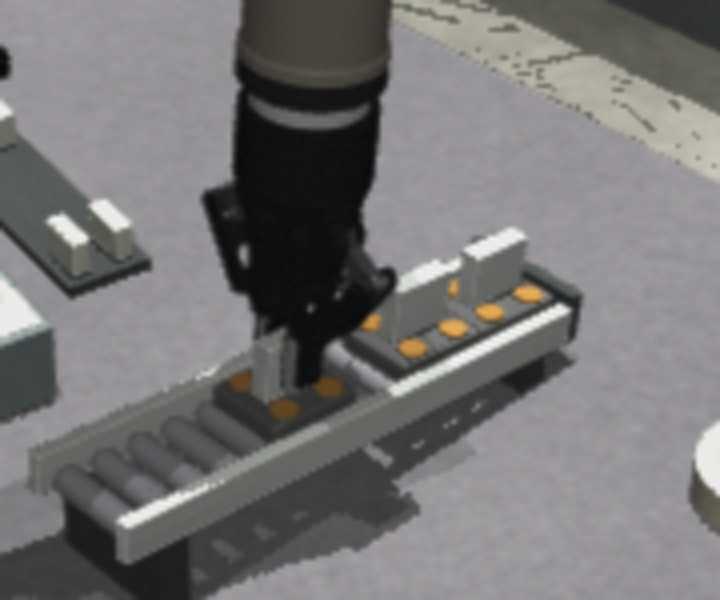

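Two carriers are queued tight and the third is on the rollers. Release and move on.

Emit:
apply_moves --dp '[[0,0,0.01],[0,0,0],[0,0,0],[0,0,0],[0,0,0],[0,0,-0.1],[0,0,-0.2],[0,0,-0.25],[0,0,-0.25],[0,0,-0.2],[0,0,-0.1],[0,0,0],[0,0,0]]' --twist '[[0,0,0],[0,0,0],[0,0,0],[0,0,0],[0,0,0],[0,0,0],[0,0,0],[0,0,0],[-0.02,0,0],[-0.027,0,-0.06],[0,0,-0.06],[0,0,0],[0,0,0]]' --jaw '[255,200,150,130,130,130,130,130,130,130,130,130,130]'

```text
clock: 45.85
tcp_pos: [0.5819, -0.0547, 0.3847]
orientation: [1.932, 2.473, 0.005]
contact_force: [-0.4, -0.1, 0.1]
grip_width: 0.0419
```

Run:
```python
from h import *
plan(.463,-.29,.36,104.6)
```

```text
t=45.85 tcp [ 0.5819 -0.0547  0.3847] yaw 104.02 j7 1.98  w 0.0419 F [-0.4 -0.1  0.1]
 shift(tool,units) [-1.662 -1.437  0.201]  if turned first: [-1.647 -1.453  0.206]  rows>= 5.295265357127116
 twist [ 0.0021  0.0003 -0.0049]  rows>= 0.07406654206746019
```

Emit:
apply_moves --dp '[[-0.15,-0.13,0],[-0.29,-0.25,0.04],[-0.3,-0.26,0.04],[-0.3,-0.26,0.04],[-0.25,-0.22,0.04],[-0.18,-0.16,0.02],[-0.1,-0.09,0],[-0.04,-0.04,0],[0,0,0],[0,0,0]]' --twist '[[0.002,0,-0.005],[0,0,0],[0,0,0],[0,0,0],[0,0,0],[0,0,0],[0,0,0],[0,0,0],[0,0,0],[0,0,0]]' --jaw '[130,130,130,130,130,130,130,130,130,130]'

```text
clock: 46.85
tcp_pos: [0.4598, -0.2879, 0.354]
orientation: [-1.94, -2.453, 0.011]
contact_force: [-0.3, 0.2, -0.3]
grip_width: 0.0419
```

Run:
```python
from h import *
carriers("w15")
plan(.463,-.2987,.22,104.6)
```

```text
bar px [190. 240.] centre mm 484.3 -389.1 size 45.2 14.8 long-axis deg -2.5 z 0.0488 sat 4.0
bar px [306. 238.] centre mm 461.9 -298.9 size 44.0 13.9 long-axis deg 14.5 z 0.0492 sat 5.0
slab px [253.  88.] centre mm 360.8 -366.8 size 64.2 52.4 long-axis deg -5.3 z 0.0239 sat 158.0
slab px [478.  87.] centre mm 318.0 -190.8 size 64.5 52.1 long-axis deg -64.5 z 0.0230 sat 148.0
slab px [203. 228.] centre mm 485.6 -390.4 size 64.2 52.6 long-axis deg -2.5 z 0.0242 sat 28.0
slab px [307. 226.] centre mm 462.4 -299.0 size 63.6 51.9 long-axis deg 15.0 z 0.0226 sat 39.0
t=46.90 tcp [ 0.4599 -0.2876  0.354 ] yaw 103.39 j7 2.46  w 0.0419 F [-0.1  0.5 -0.9]
 shift(tool,units) [-0.103  0.019  1.116]  if turned first: [-0.096  0.002  1.117]  rows>= 2.690758217343056
 twist [-0.0068 -0.0032 -0.0101]  rows>= 0.17556993143643393
```

View pics/w15.png

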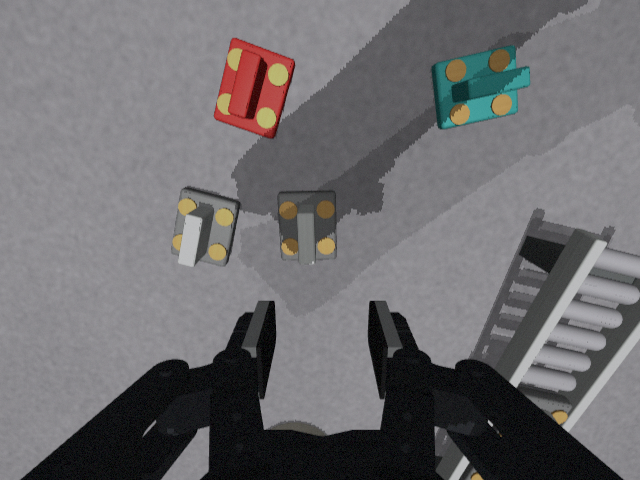

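The carrier is at (306,235) and the next at (195,235). Descending.

Emit:
apply_moves --dp '[[-0.09,0,0],[-0.02,0,0],[0,0,0.15],[0,0,0.25],[0,0,0.3],[0,0,0.25],[0,0,0.15],[0,0,0],[0,0,0]]' --twist '[[-0.007,-0.003,-0.01],[0,0,0],[0,0,0],[0,0,0],[0,0,0],[0,0,0],[0,0,0],[0,0,0],[0,0,0]]' --jaw '[130,130,130,130,130,130,130,130,130]'

```text
clock: 47.8
tcp_pos: [0.4714, -0.2906, 0.2184]
orientation: [1.907, 2.496, 0.01]
contact_force: [0.4, 0.2, 1.9]
grip_width: 0.0419
```

Run:
```python
from h import *
plan(.4628,-.2988,.191,104.6)
```

```text
t=47.80 tcp [ 0.4714 -0.2906  0.2184] yaw 105.24 j7 2.61  w 0.0419 F [0.4 0.2 1.9]
 shift(tool,units) [-0.048 -0.088  0.228]  if turned first: [-0.048 -0.086  0.228]  rows>= 0.5967830342156019
 twist [ 0.0023 -0.0017  0.0053]  rows>= 0.08438202747506182
```

Emit:
apply_moves --dp '[[-0.035,-0.07,0],[-0.01,-0.015,0],[0,0,0.06],[0,0,0.1],[0,0,0.06],[0,0,0.02],[0,0,0],[0,0,0]]' --twist '[[0.002,-0.002,0.005],[0,0,0],[0,0,0],[0,0,0],[0,0,0],[0,0,0],[0,0,0],[0,0,0]]' --jaw '[130,130,130,130,130,130,130,130]'

```text
clock: 48.6
tcp_pos: [0.4638, -0.2994, 0.1905]
orientation: [1.918, 2.481, 0.002]
contact_force: [0.2, -0.3, 0.1]
grip_width: 0.0422
```

Run:
```python
from h import *
plan(.4628,-.2988,.191,104.6)
```

```text
t=48.60 tcp [ 0.4638 -0.2994  0.1905] yaw 104.59 j7 2.64  w 0.0422 F [ 0.2 -0.3  0.1]
 shift(tool,units) [ 0.007 -0.007 -0.004]  if turned first: [ 0.007 -0.007 -0.004]  rows>= 0.026190223881841335
 twist [ 0.0024  0.0019 -0.0001]  rows>= 0.04215276734626333
```

Emit:
apply_moves --dp '[[0,0,0],[0,0,0],[0,0,0],[0,0,0],[0,0,0],[0,0,0],[0,0,0],[0,0,0]]' --twist '[[0.002,0.002,0],[0,0,0],[0,0,0],[0,0,0],[0,0,0],[0,0,0],[0,0,0],[0,0,0]]' --jaw '[150,180,210,230,255,255,255,255]'

```text
clock: 49.4
tcp_pos: [0.464, -0.2993, 0.1909]
orientation: [1.921, 2.486, 0.002]
contact_force: [-0.2, 0.4, -1.0]
grip_width: 0.0133
```

Run:
```python
from h import *
plan(.4628,-.2988,.191,104.6)
```

```text
t=49.40 tcp [ 0.464  -0.2993  0.1909] yaw 104.60 j7 2.64  w 0.0133 F [-0.2  0.4 -1. ]
 shift(tool,units) [ 0.006 -0.009 -0.001]  if turned first: [ 0.006 -0.009 -0.001]  rows>= 0.025923316668765732
 twist [ 0.0005 -0.0002  0.    ]  rows>= 0.007000953815359932
```

Emit:
apply_moves --dp '[[0,0,-0.1],[0,0,-0.2],[0,0,-0.25],[0,0,-0.25],[0,0,-0.1],[0,0,0],[0,0,0]]' --twist '[[0,0,0],[0,0,0],[0,0,0.04],[0,0,0.05],[0.02,0,0.035],[0.03,0,0],[0,0,0]]' --jaw '[255,255,255,255,255,255,255]'

```text
clock: 50.1
tcp_pos: [0.462, -0.2992, 0.306]
orientation: [-2.186, -2.143, 0.115]
contact_force: [0.9, -0.3, -3.8]
grip_width: 0.0132
```

Run:
```python
from h import *
lane(.487,.06)
```

```text
t=50.10 tcp [ 0.462  -0.2992  0.306 ] yaw 88.85 j7 2.27  w 0.0132 F [ 0.9 -0.3 -3.8]
 shift(tool,units) [ 2.054  0.329 -0.053]  if turned first: [ 2.051  0.348 -0.058]  rows>= 4.994995501819652
 twist [-0.002  -0.0016 -0.0044]  rows>= 0.07193712679646982
```

Emit:
apply_moves --dp '[[0.15,0.03,-0.03],[0.3,0.05,-0.03],[0.36,0.06,0],[0.36,0.06,0],[0.34,0.06,0],[0.27,0.05,0],[0.15,0.03,0],[0.06,0.01,0],[0,0,0],[0,0,0],[0,0,0]]' --twist '[[-0.002,-0.002,-0.004],[0,0,0],[0,0,0],[0,0,0],[0,0,0],[0,0,0],[0,0,0],[0,0,0],[0,0,0],[0,0,0],[0,0,0]]' --jaw '[255,255,255,255,255,255,255,255,255,255,255]'

```text
clock: 51.2
tcp_pos: [0.5062, -0.0564, 0.3094]
orientation: [-2.193, -2.155, 0.099]
contact_force: [-0.7, -0.1, -2.7]
grip_width: 0.0134
```

Run:
```python
from h import *
lane(.487,.03,.191)
f=r.grab_frame("side"); save("s16.png",f,(270,190,470,430),3)
```

```text
t=51.20 tcp [ 0.5062 -0.0564  0.3094] yaw 89.01 j7 1.80  w 0.0134 F [-0.7 -0.1 -2.7]
 shift(tool,units) [0.025 0.029 0.249]  if turned first: [0.025 0.033 0.249]  rows>= 0.6046779447962868
 twist [ 0.0061 -0.0008 -0.0032]  rows>= 0.09733744017018796
```

View pics/s16.png

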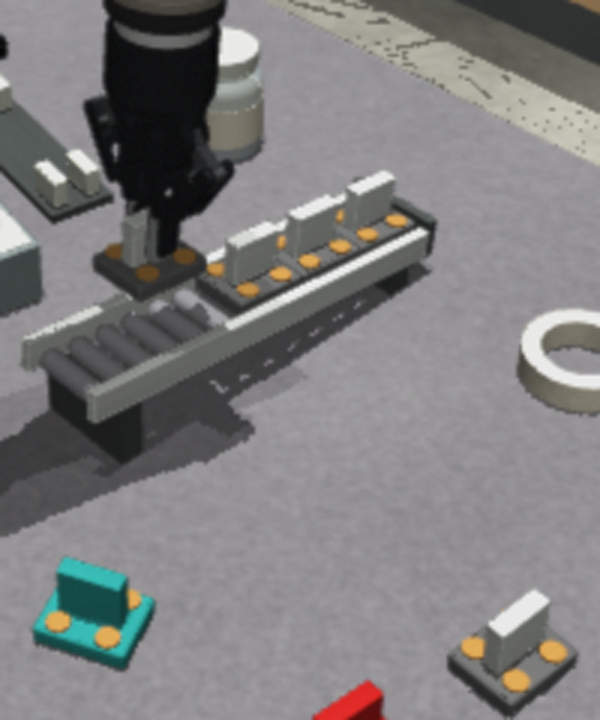

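Emit:
apply_moves --dp '[[0.025,0.02,0],[0.005,0,0],[0,0,0.1],[0,0,0.1],[0,0,0.06],[0,0,0],[0,0,0]]' --twist '[[0.006,-0.001,-0.003],[0,0,0],[0,0,0],[0,0,0],[0,0,0],[0,0,0],[0,0,0]]' --jaw '[255,255,255,255,255,255,255]'

```text
clock: 51.95
tcp_pos: [0.5044, -0.0556, 0.2745]
orientation: [-2.184, -2.15, 0.119]
contact_force: [-0.3, -0.6, -3.3]
grip_width: 0.0136
```

Run:
```python
from h import *
lane(.487,.0,.191)
```

```text
t=51.95 tcp [ 0.5044 -0.0556  0.2745] yaw 89.12 j7 1.83  w 0.0136 F [-0.3 -0.6 -3.3]
 shift(tool,units) [0.018 0.044 0.206]  if turned first: [0.018 0.043 0.206]  rows>= 0.5072780891205259
 twist [-0.0012  0.0007 -0.0025]  rows>= 0.039862908325906714
```

Emit:
apply_moves --dp '[[0.018,0.02,0.04],[0,0,0.07],[0,0,0.06],[0,0,0.03],[0,0,0.02],[0,0,0]]' --twist '[[-0.001,0,-0.002],[0,0,0],[0,0,0],[0,0,0],[0,0,0],[0,0,0]]' --jaw '[255,255,255,255,255,255]'

```text
clock: 52.55
tcp_pos: [0.5082, -0.0535, 0.2499]
orientation: [-2.185, -2.162, 0.103]
contact_force: [-0.4, 0.8, -3.5]
grip_width: 0.0135
```

Run:
```python
from h import *
lane(.487,.0,.191)
```

```text
t=52.55 tcp [ 0.5082 -0.0535  0.2499] yaw 89.39 j7 1.86  w 0.0135 F [-0.4  0.8 -3.5]
 shift(tool,units) [-0.    -0.01   0.005]  if turned first: [-0.    -0.01   0.005]  rows>= 0.02755364006020945
 twist [ 0.005  -0.     -0.0001]  rows>= 0.07000949761882161
```

Emit:
apply_moves --dp '[[0,0,0.025],[0,0,0],[0,0,0],[0,0,0],[0,0,0],[0,0,-0.1],[0,0,-0.2],[0,0,-0.25],[0,0,-0.25],[0,0,-0.15],[0,0,0],[0,0,0]]' --twist '[[0,0,0],[0,0,0],[0,0,0],[0,0,0],[0,0,0],[0,0,0],[0,0,0],[0,0,0],[-0.02,0,0],[-0.025,0,0.016],[0,0,0],[0,0,0]]' --jaw '[255,200,150,130,130,130,130,130,130,130,130,130]'

```text
clock: 53.75
tcp_pos: [0.5189, -0.0546, 0.3688]
orientation: [2.269, 2.167, 0.004]
contact_force: [-0.6, 0.4, 0.3]
grip_width: 0.042
```

Run:
```python
from h import *
plan(.486,-.38,.36,87.5)
```

```text
t=53.75 tcp [ 0.5189 -0.0546  0.3688] yaw 87.36 j7 1.72  w 0.0420 F [-0.6  0.4  0.3]
 shift(tool,units) [-2.722 -0.149  0.076]  if turned first: [-2.721 -0.155  0.073]  rows>= 6.544303010561142
 twist [ 0.0022  0.0006 -0.0012]  rows>= 0.03603072223072065
```

Emit:
apply_moves --dp '[[-0.2,-0.01,0],[-0.36,-0.02,0],[-0.38,-0.03,0.02],[-0.38,-0.03,0.02],[-0.38,-0.03,0.02],[-0.36,-0.02,0.01],[-0.28,-0.01,0],[-0.18,0,0],[-0.08,0,0],[0,0,0],[0,0,0],[0,0,0]]' --twist '[[0.002,0,0],[0,0,0],[0,0,0],[0,0,0],[0,0,0],[0,0,0],[0,0,0],[0,0,0],[0,0,0],[0,0,0],[0,0,0],[0,0,0]]' --jaw '[130,130,130,130,130,130,130,130,130,130,130,130]'

```text
clock: 54.95
tcp_pos: [0.4856, -0.3704, 0.3461]
orientation: [-2.234, -2.167, 0.023]
contact_force: [-0.0, -0.1, -0.2]
grip_width: 0.0419
```

Run:
```python
from h import *
carriers("w17")
plan(.486,-.39,.22,87.5)
```

```text
bar px [294. 247.] centre mm 485.0 -390.4 size 44.0 13.4 long-axis deg -2.7 z 0.0491 sat 5.0
slab px [545.  25.] centre mm 318.2 -190.6 size 65.7 51.9 long-axis deg -64.7 z 0.0208 sat 152.0
slab px [318.  81.] centre mm 360.8 -366.9 size 64.1 52.0 long-axis deg -5.4 z 0.0227 sat 158.0
slab px [296. 235.] centre mm 485.7 -390.7 size 63.8 51.9 long-axis deg -1.6 z 0.0228 sat 39.0
slab px [ 39. 408.] centre mm 687.5 -670.0 size 176.2 91.5 long-axis deg -16.5 z 0.0085 sat 140.0
slab px [442. 435.] centre mm 702.7 -246.6 size 25.3 16.0 long-axis deg 76.2 z 0.0241 sat 4.0
slab px [457. 469.] centre mm 757.1 -226.7 size 44.5 23.9 long-axis deg -34.6 z 0.0188 sat 17.0
t=55.00 tcp [ 0.4858 -0.3701  0.3461] yaw 88.30 j7 2.39  w 0.0421 F [0.7 0.  0. ]
 shift(tool,units) [-0.177  0.04   1.048]  if turned first: [-0.166  0.009  1.051]  rows>= 2.552855818514344
 twist [-0.0149 -0.0048  0.0067]  rows>= 0.23758078549721415
```

View pics/w17.png

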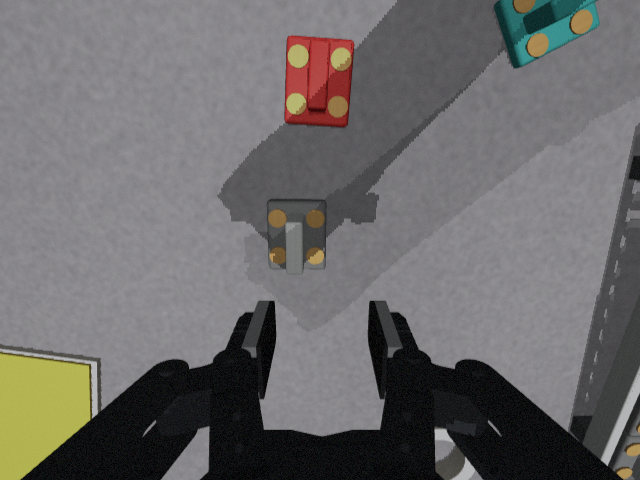

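The last carrier is at (294,240). First I correct sideways, then go down.

Emit:
apply_moves --dp '[[-0.12,0,0],[-0.05,0,0],[0,0,0.1],[0,0,0.25],[0,0,0.28],[0,0,0.25],[0,0,0.1],[0,0,0],[0,0,0]]' --twist '[[-0.01,-0.004,0.007],[-0.005,0,0],[0,0,0],[0,0,0],[0,0,0],[0,0,0],[0,0,0],[0,0,0],[0,0,0]]' --jaw '[130,130,130,130,130,130,130,130,130]'

```text
clock: 55.9
tcp_pos: [0.4871, -0.3903, 0.2234]
orientation: [2.265, 2.171, 0.009]
contact_force: [-0.1, -1.0, 0.4]
grip_width: 0.042
```

Run:
```python
from h import *
plan(.4857,-.3903,.191,87.5)
```

```text
t=55.90 tcp [ 0.4871 -0.3903  0.2234] yaw 87.58 j7 2.51  w 0.0420 F [-0.1 -1.   0.4]
 shift(tool,units) [-0.    -0.014  0.27 ]  if turned first: [-0.    -0.012  0.27 ]  rows>= 0.6485909172282579
 twist [ 0.0033 -0.0005  0.0007]  rows>= 0.04727893994217157
```

Emit:
apply_moves --dp '[[0,-0.01,0.05],[0,0,0.1],[0,0,0.08],[0,0,0.03],[0,0,0],[0,0,0],[0,0,0],[0,0,0],[0,0,0],[0,0,0],[0,0,0],[0,0,0]]' --twist '[[0.003,0,0],[0,0,0],[0,0,0],[0,0,0],[0,0,0],[0,0,0],[0,0,0],[0,0,0],[0,0,0],[0,0,0],[0,0,0],[0,0,0]]' --jaw '[130,130,130,130,130,150,180,210,230,255,255,255]'

```text
clock: 57.1
tcp_pos: [0.4874, -0.3912, 0.1937]
orientation: [2.263, 2.17, 0.004]
contact_force: [0.5, -0.2, -0.8]
grip_width: 0.013
```

Run:
```python
from h import *
plan(.4857,-.3903,.191,87.5)
```

```text
t=57.10 tcp [ 0.4874 -0.3912  0.1937] yaw 87.60 j7 2.53  w 0.0130 F [ 0.5 -0.2 -0.8]
 shift(tool,units) [ 0.007 -0.015  0.022]  if turned first: [ 0.007 -0.015  0.022]  rows>= 0.06674950922932787
 twist [0.003  0.001  0.0009]  rows>= 0.04580316633347076
```

Emit:
apply_moves --dp '[[0,0,-0.1],[0,0,-0.2],[0,0,-0.25],[0,0,-0.25],[0,0,-0.15],[0,0,0],[0,0,0]]' --twist '[[0,0,0],[0,0,0],[0,0,0],[0,0,0],[0.02,0,-0.015],[0.03,0,0],[0,0,0]]' --jaw '[255,255,255,255,255,255,255]'

```text
clock: 57.8
tcp_pos: [0.4849, -0.3906, 0.3148]
orientation: [-2.179, -2.155, 0.112]
contact_force: [1.3, 0.7, -3.6]
grip_width: 0.0133
```

Run:
```python
from h import *
lane(.445,.06)
```

```text
t=57.80 tcp [ 0.4849 -0.3906  0.3148] yaw 89.35 j7 2.43  w 0.0133 F [ 1.3  0.7 -3.6]
 shift(tool,units) [ 2.811 -0.196  0.039]  if turned first: [ 2.811 -0.194  0.034]  rows>= 6.762529890873874
 twist [ 0.0001 -0.0009 -0.0004]  rows>= 0.013147812575959109
```

Emit:
apply_moves --dp '[[0.2,-0.01,0],[0.36,-0.02,0],[0.38,-0.03,0],[0.38,-0.03,0],[0.38,-0.03,0],[0.38,-0.03,0],[0.32,-0.02,0],[0.2,-0.01,0],[0.1,0,0],[0,0,0],[0,0,0],[0,0,0]]' --twist '[[0,0,0],[0,0,0],[0,0,0],[0,0,0],[0,0,0],[0,0,0],[0,0,0],[0,0,0],[0,0,0],[0,0,0],[0,0,0],[0,0,0]]' --jaw '[255,255,255,255,255,255,255,255,255,255,255,255]'

```text
clock: 59.0
tcp_pos: [0.4639, -0.0592, 0.3168]
orientation: [-2.197, -2.152, 0.096]
contact_force: [0.3, -0.3, -3.1]
grip_width: 0.0133
```

Run:
```python
from h import *
lane(.447,.03,.194)
f=r.grab_frame("side"); save("s18.png",f,(270,190,470,430),3)
```

```text
t=59.00 tcp [ 0.4639 -0.0592  0.3168] yaw 88.81 j7 1.80  w 0.0133 F [ 0.3 -0.3 -3.1]
 shift(tool,units) [0.051 0.05  0.248]  if turned first: [0.051 0.054 0.247]  rows>= 0.6203617762661389
 twist [ 0.0069 -0.0014 -0.0049]  rows>= 0.119677869967244
```

View pics/s18.png

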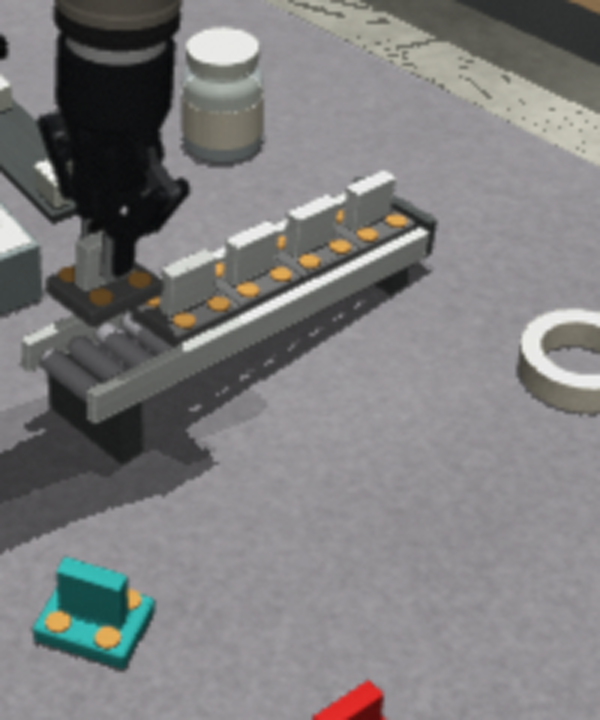

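Four carriers are queued; the fifth hovers over the lane's top end.

Emit:
apply_moves --dp '[[0.04,0.02,0],[0.012,0.01,0],[0,0,0.1],[0,0,0.1],[0,0,0.06],[0,0,0],[0,0,0]]' --twist '[[0.006,-0.001,-0.005],[0,0,0],[0,0,0],[0,0,0],[0,0,0],[0,0,0],[0,0,0]]' --jaw '[255,255,255,255,255,255,255]'

```text
clock: 59.75
tcp_pos: [0.4641, -0.0559, 0.2816]
orientation: [-2.185, -2.151, 0.116]
contact_force: [-0.1, -1.2, -2.3]
grip_width: 0.0134
```

Run:
```python
from h import *
lane(.447,.0,.194)
```

```text
t=59.75 tcp [ 0.4641 -0.0559  0.2816] yaw 89.11 j7 1.85  w 0.0134 F [-0.1 -1.2 -2.3]
 shift(tool,units) [0.024 0.048 0.205]  if turned first: [0.024 0.048 0.205]  rows>= 0.508572426095244
 twist [-0.0004  0.0004 -0.0025]  rows>= 0.03524100137278951
```

Emit:
apply_moves --dp '[[0.024,0.02,0.04],[0,0,0.07],[0,0,0.06],[0,0,0.03],[0,0,0.02],[0,0,0]]' --twist '[[0,0,-0.002],[0,0,0],[0,0,0],[0,0,0],[0,0,0],[0,0,0]]' --jaw '[255,255,255,255,255,255]'

```text
clock: 60.35
tcp_pos: [0.4683, -0.0529, 0.2567]
orientation: [-2.185, -2.162, 0.102]
contact_force: [-1.5, -0.9, -2.9]
grip_width: 0.0133
```

Run:
```python
from h import *
lane(.447,.0,.194)
f=r.grab_frame("side"); save("s19.png",f,(270,230,390,340),5)
```

```text
t=60.35 tcp [ 0.4683 -0.0529  0.2567] yaw 89.39 j7 1.88  w 0.0133 F [-1.5 -0.9 -2.9]
 shift(tool,units) [-0.002 -0.008  0.003]  if turned first: [-0.002 -0.008  0.003]  rows>= 0.020989956178593287
 twist [ 0.0051 -0.0005 -0.    ]  rows>= 0.0720437526048467
```

View pics/s19.png

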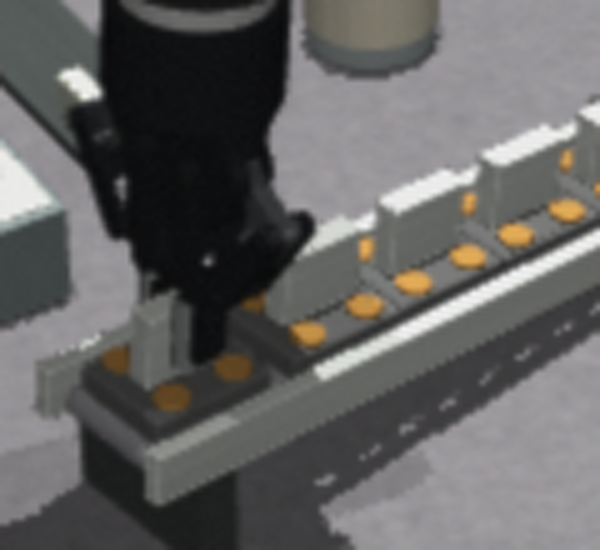

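Emit:
apply_moves --dp '[[0,0,0.015],[0,0,0],[0,0,0],[0,0,0],[0,0,0],[0,0,-0.1],[0,0,-0.2],[0,0,-0.25],[0,0,-0.25],[0,0,-0.25],[0,0,-0.2],[0,0,-0.1],[0,0,0],[0,0,0],[0,0,0],[0,0,0],[0,0,0]]' --twist '[[0,0,0],[0,0,0],[0,0,0],[0,0,0],[0,0,0],[0,0,0],[0,0,0],[0,0,0],[-0.02,0,0],[-0.025,0,-0.05],[0,0,-0.06],[0,0,-0.06],[0,0,-0.06],[0,0,-0.06],[0,0,-0.06],[0,0,-0.05],[0,0,0]]' --jaw '[255,200,150,130,130,130,130,130,130,130,100,50,0,0,0,0,0]'

```text
clock: 62.1
tcp_pos: [0.4773, -0.0563, 0.4317]
orientation: [1.099, 2.937, 0.009]
contact_force: [0.5, 0.4, 0.3]
grip_width: 0.0851
```

Run:
```python
from h import *
plan(.4585,.152,.42,139.3)
f=r.grab_frame("side"); save("s20.png",f,(270,190,470,340),4)
f=r.grab_frame("top"); save("t20.png",f,(320,160,490,345),4)
```

```text
t=62.10 tcp [ 0.4773 -0.0563  0.4317] yaw 138.98 j7 2.51  w 0.0851 F [0.5 0.4 0.3]
 shift(tool,units) [1.258 1.206 0.101]  if turned first: [1.251 1.214 0.097]  rows>= 4.188907086213411
 twist [ 0.0034  0.0017 -0.0027]  rows>= 0.0651237491149678
```

View pics/s20.png

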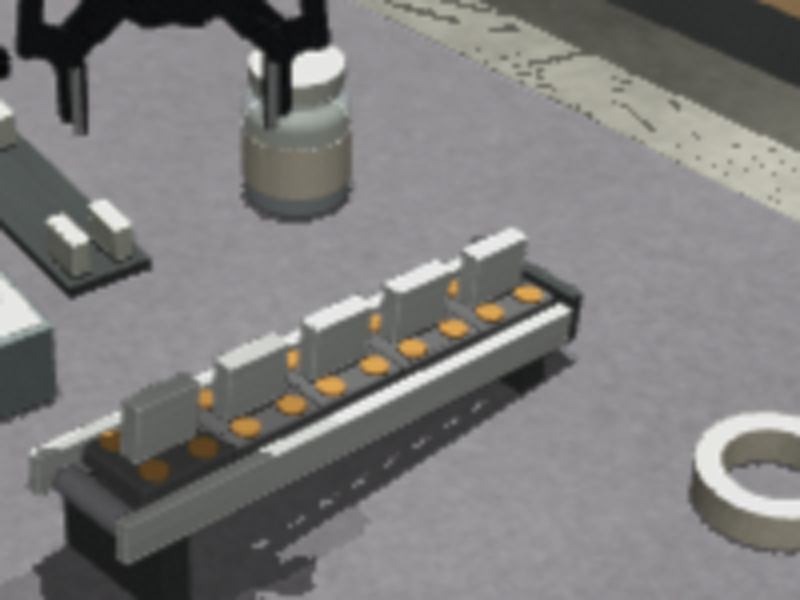

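View pics/t20.png

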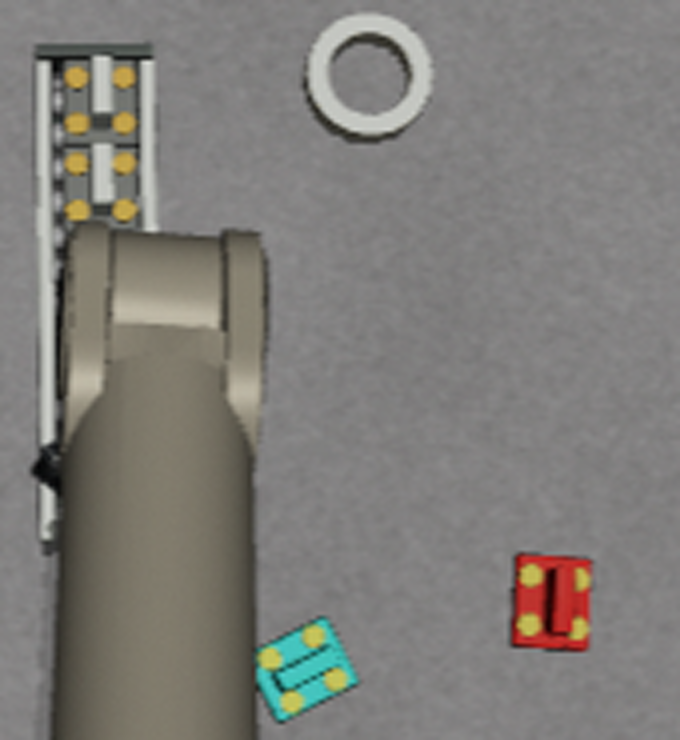

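All five carriers are queued in the side view. On to the console.

Emit:
apply_moves --dp '[[0.15,0.15,0],[0.23,0.22,0.02],[0.24,0.23,0.03],[0.24,0.23,0.03],[0.2,0.19,0.02],[0.12,0.12,0],[0.05,0.05,0],[0,0,0],[0,0,0],[0,0,0]]' --twist '[[0.003,0.002,-0.003],[0,0,0],[0,0,0],[0,0,0],[0,0,0],[0,0,0],[0,0,0],[0,0,0],[0,0,0],[0,0,0]]' --jaw '[0,0,0,0,0,0,0,0,0,0]'

```text
clock: 63.2
tcp_pos: [0.4608, 0.1518, 0.4207]
orientation: [1.14, 2.925, -0.001]
contact_force: [-0.9, -0.4, -0.3]
grip_width: 0.0854
```

Run:
```python
from h import *
plan(.4582,.155,.30,139.3)
R,t,o=pose(); f=r.grab_frame("wrist"); save("w21.png",f); T=(R,t); P=cloud(f,T); z=P[...,2]
b=np.zeros_like(z,bool); b[:330]=1; b&=(abs(P[...,0]-.458)<.05)&(abs(P[...,1]-.155)<.05)
m=b&(z>.088); vs,us=np.where(m); q=np.array([ray(f,u,v,.097,T) for u,v in zip(us,vs)])
print("bar",m.sum(),cv2.minAreaRect((q[:,:2]*1000).astype(np.float32)))
f=r.grab_frame("top"); save("t21.png",f); P=cloud(f); z=P[...,2]; x=P[...,0];y=P[...,1]
zr=.05-.105*(x-.5765); h=z-zr
m=(abs(y+.054)<.02)&(h>.035)&(h<.06)&(x>.4)&(x<.76)
n,l,s,c=cv2.connectedComponentsWithStats(m.astype(np.uint8))
for i in range(1,n):
    if s[i,4]>20: 
        vs,us=np.where(l==i); zt=np.median(z[l==i]); q=np.array([ray(f,u,v,zt) for u,v in zip(us,vs)])
        print("lane bar",s[i,4],(q[:,:2].max(0)+q[:,:2].min(0))/2, np.median(h[l==i]).round(4))
```

```text
t=63.20 tcp [0.4608 0.1518 0.4207] yaw 137.41 j7 2.02  w 0.0854 F [-0.9 -0.4 -0.3]
 shift(tool,units) [0.036 0.005 1.006]  if turned first: [0.033 0.006 1.006]  rows>= 2.415668969250157
 twist [-0.0001  0.001  -0.0157]  rows>= 0.2200171929268641
bar 1600 ((487.9125061035156, 180.4662628173828), (121.18061828613281, 263.9587707519531), 47.379695892333984)
lane bar 89 [ 0.71648972 -0.05872183] 0.0488
lane bar 89 [ 0.65316412 -0.05705521] 0.0485
lane bar 82 [ 0.58926084 -0.05632241] 0.0504
lane bar 93 [ 0.52583572 -0.05577345] 0.0491
lane bar 99 [ 0.4632818  -0.05409257] 0.0492
```

View pics/w21.png

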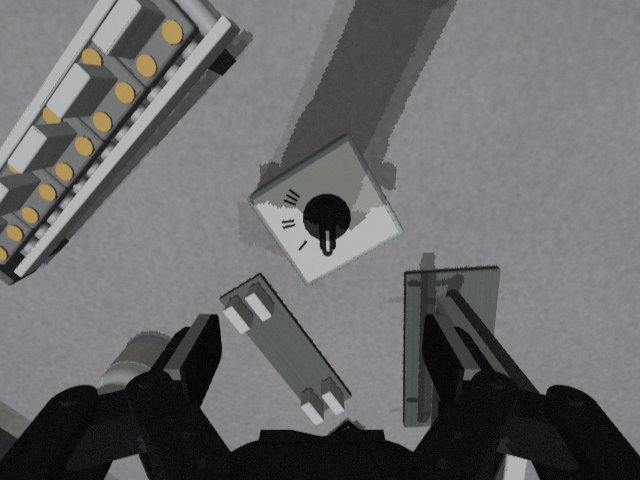

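View pics/t21.png

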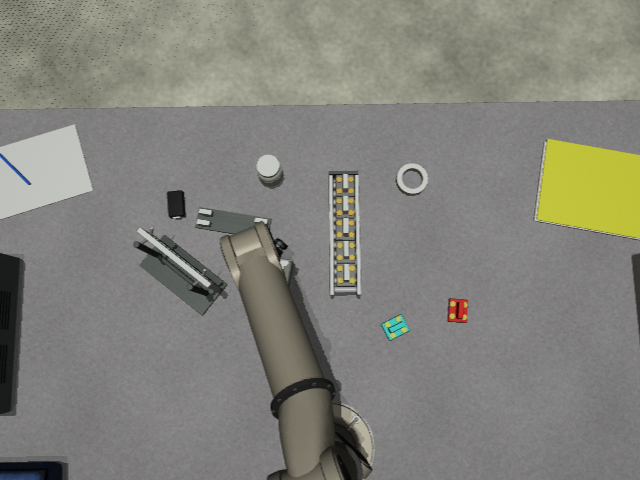

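Lane bar spacings are 63.3, 63.9, 63.4 and 62.6 mm. A tight queue seen from above gives 63.7, so there are no gaps. The pointer at (326,245) is still on the dot and the jig still hangs. Now I grip the knob.

Emit:
apply_moves --dp '[[0.03,0.005,0],[0,0,0],[0,0,0.15],[0,0,0.25],[0,0,0.25],[0,0,0.2],[0,0,0.1],[0,0,0],[0,0,0]]' --twist '[[0,0.001,-0.014],[0,0,0],[0,0,0],[0,0,0],[0,0,0],[0,0,0],[0,0,0],[0,0,0],[0,0,0]]' --jaw '[0,0,0,0,0,0,0,0,0]'

```text
clock: 64.2
tcp_pos: [0.4599, 0.1526, 0.3049]
orientation: [1.099, 2.94, 0.006]
contact_force: [0.5, 0.1, 0.3]
grip_width: 0.0851
```

Run:
```python
from h import *
plan(.4586,.1553,.244,139.3)
```

```text
t=64.20 tcp [0.4599 0.1526 0.3049] yaw 139.01 j7 2.14  w 0.0851 F [0.5 0.1 0.3]
 shift(tool,units) [0.024 0.008 0.507]  if turned first: [0.023 0.01  0.507]  rows>= 1.218538297644577
 twist [ 0.0022  0.0007 -0.0024]  rows>= 0.04669180743230341
```

Emit:
apply_moves --dp '[[0.023,0.01,0],[0,0,0.12],[0,0,0.16],[0,0,0.12],[0,0,0.06],[0,0,0.02],[0,0,0],[0,0,0]]' --twist '[[0.002,0,-0.002],[0,0,0],[0,0,0],[0,0,0],[0,0,0],[0,0,0],[0,0,0],[0,0,0]]' --jaw '[0,0,0,0,0,0,0,0]'

```text
clock: 65.0
tcp_pos: [0.462, 0.1581, 0.2527]
orientation: [1.087, 2.937, 0.017]
contact_force: [-0.1, -0.2, 0.6]
grip_width: 0.0852
```

Run:
```python
from h import *
plan(.4586,.1553,.244,139.3)
```

```text
t=65.00 tcp [0.462  0.1581 0.2527] yaw 139.38 j7 2.19  w 0.0852 F [-0.1 -0.2  0.6]
 shift(tool,units) [ 0.006 -0.037  0.072]  if turned first: [ 0.006 -0.036  0.072]  rows>= 0.19448686304705692
 twist [0.0064 0.0024 0.0007]  rows>= 0.09656153702565715
```

Emit:
apply_moves --dp '[[0.006,-0.035,0],[0,0,0],[0,0,0.05],[0,0,0.03],[0,0,0],[0,0,0]]' --twist '[[0.006,0.002,0],[0,0,0],[0,0,0],[0,0,0],[0,0,0],[0,0,0]]' --jaw '[0,0,0,0,0,0]'

```text
clock: 65.6
tcp_pos: [0.4588, 0.1553, 0.2436]
orientation: [1.09, 2.944, 0.002]
contact_force: [-0.0, -0.5, -0.5]
grip_width: 0.0855
```

Run:
```python
from h import *
plan(.4586,.1553,.244,139.3)
```

```text
t=65.60 tcp [0.4588 0.1553 0.2436] yaw 139.38 j7 2.20  w 0.0855 F [-0.  -0.5 -0.5]
 shift(tool,units) [ 0.001 -0.001 -0.004]  if turned first: [ 0.001 -0.001 -0.004]  rows>= 0.01004907993647691
 twist [0.001  0.0006 0.0006]  rows>= 0.01874386433037481
```

Emit:
apply_moves --dp '[[0,0,0],[0,0,0],[0,0,0],[0,0,0],[0,0,0],[0,0,0],[0,0,0],[0,0,0]]' --twist '[[0,0,0],[0,0,0],[0,0,0],[0,0,0],[0,0,0],[0,0,0],[0,0,0],[0,0,0]]' --jaw '[120,160,200,255,255,255,255,255]' --grip_force 25

```text
clock: 66.4
tcp_pos: [0.4588, 0.1554, 0.2437]
orientation: [1.09, 2.945, 0.003]
contact_force: [-0.6, -0.5, 0.4]
grip_width: 0.0134
```

Emit:
apply_moves --dp '[[0,0,0],[0,0,0],[0,0,0],[0,0,0],[0,0,0],[0,0,0],[0,0,0],[0,0,0],[0,0,0],[0,0,0],[0,0,0],[0,0,0],[0,0,0],[0,0,0],[0,0,0],[0,0,0],[0,0,0]]' --twist '[[0,0,0.06],[0,0,0.06],[0,0,0.06],[0,0,0.06],[0,0,0.06],[0,0,0.06],[0,0,0.06],[0,0,0.06],[0,0,0.06],[0,0,0.06],[0,0,0.06],[0,0,0.06],[0,0,0.06],[0,0,0.06],[0,0,0.06],[0,0,0],[0,0,0]]' --jaw '[255,255,255,255,255,255,255,255,255,255,255,255,255,255,255,255,255]'

```text
clock: 68.1
tcp_pos: [0.4587, 0.1564, 0.2437]
orientation: [3.052, 0.743, 0.005]
contact_force: [0.4, -0.4, 1.2]
grip_width: 0.0138
```

Run:
```python
from h import *
plan(.4586,.1553,.244,18.8)
print(r.get_obs()["moment"])
```

```text
t=68.10 tcp [0.4587 0.1564 0.2437] yaw 27.38 j7 0.67  w 0.0138 F [ 0.4 -0.4  1.2]
 shift(tool,units) [-0.005  0.008 -0.002]  if turned first: [-0.004  0.009 -0.002]  rows>= 0.023206663405773095
 twist [ 0.0004 -0.0014  0.0715]  rows>= 0.9985827823312728
[-0.09258141  0.19966602 -0.09807006]
```

Emit:
apply_moves --dp '[[0,0,0],[0,0,0],[0,0,0],[0,0,0]]' --twist '[[0,0,0.04],[0,0,0.03],[0,0,0],[0,0,0]]' --jaw '[255,255,255,255]'

```text
clock: 68.5
tcp_pos: [0.4588, 0.1563, 0.2437]
orientation: [-3.096, -0.53, -0.005]
contact_force: [-0.6, -0.3, 1.2]
grip_width: 0.0136
```

Run:
```python
from h import *
plan(.4586,.1553,.244,18.8)
print(r.get_obs()["moment"])
```

```text
t=68.50 tcp [0.4588 0.1563 0.2437] yaw 19.42 j7 0.57  w 0.0136 F [-0.6 -0.3  1.2]
 shift(tool,units) [-0.004  0.008 -0.002]  if turned first: [-0.004  0.008 -0.002]  rows>= 0.02187848638960926
 twist [ 0.     -0.0015  0.0052]  rows>= 0.07553812850802866
[-0.09823255  0.14006872 -0.05192341]
```

Emit:
apply_moves --dp '[[0,0,0],[0,0,0],[0,0,0],[0,0,0],[0,0,0],[0,0,-0.1],[0,0,-0.25],[0,0,-0.3],[0,0,-0.3],[0,0,-0.3],[0,0,-0.2],[0,0,0],[0,0,0]]' --twist '[[0,0,0],[0,0,0],[0,0,0],[0,0,0],[0,0,0],[0,0,0],[0,0,0],[0,0,0],[0,0,0],[0,0,0],[0,0,0],[0,0,0],[0,0,0]]' --jaw '[150,80,0,0,0,0,0,0,0,0,0,0,0]'

```text
clock: 69.8
tcp_pos: [0.4585, 0.1536, 0.4275]
orientation: [-3.095, -0.532, -0.0]
contact_force: [-0.3, 0.2, -0.6]
grip_width: 0.0853
```

Run:
```python
from h import *
plan(.4586,.1553,.44,18.8)
R,t,o=pose(); f=r.grab_frame("wrist"); save("w22.png",f); np.savez("/tmp/w22.npz",PR=R,Pt=t,**f)
f=r.grab_frame("side"); save("s22.png",f)
```

```text
t=69.80 tcp [0.4585 0.1536 0.4275] yaw 19.51 j7 0.28  w 0.0853 F [-0.3  0.2 -0.6]
 shift(tool,units) [ 0.006 -0.014 -0.104]  if turned first: [ 0.006 -0.013 -0.104]  rows>= 0.25249731415006116
 twist [-0.0006 -0.0002  0.0059]  rows>= 0.08256680075229467
```

View pics/w22.png

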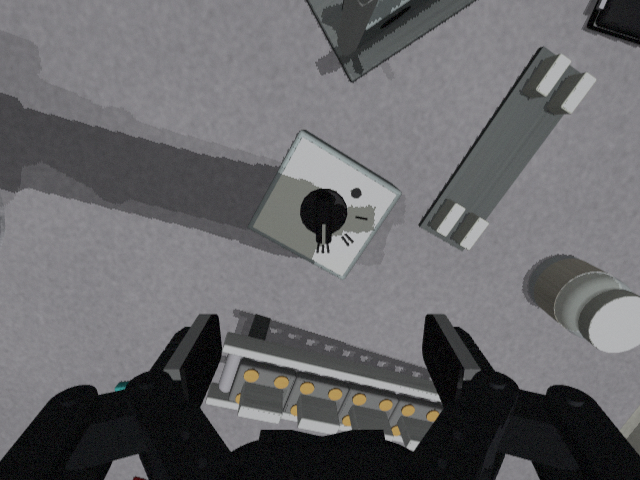

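View pics/s22.png

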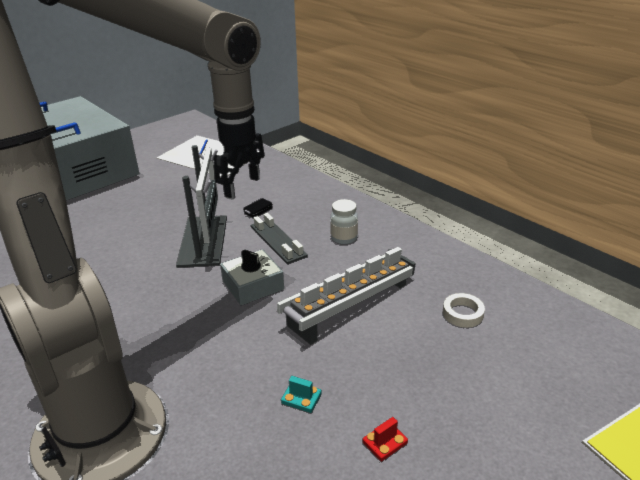

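The pointer at (322,245) is on the three bars, the jig hangs on both hooks, and the five carriers are queued. Bystanders and look-alikes are in place. Handing in.

Run:
```python
from h import *
f=r.grab_frame("top"); P=cloud(f); z=P[...,2]; x=P[...,0];y=P[...,1]
h=z-(.05-.105*(x-.5765)); m=(abs(y+.054)<.02)&(h>.035)&(h<.06)&(x>.4)&(x<.76)
n,l,s,c=cv2.connectedComponentsWithStats(m.astype(np.uint8))
print([c[i].round(1).tolist() for i in range(1,n) if s[i,4]>20])
print(r.hand_in())
```

```text
[[344.8, 181.3], [344.7, 203.4], [345.0, 225.8], [345.3, 249.2], [345.6, 272.0]]
the job is handed in; nothing more can be done
None
```

The bench is changed over to carrier feed, and I handed the job in at about 70 s of the 208 s allowed.

1. **Standby:** I turned the selector from two bars to the round dot. A wrist picture just before the last turn showed it still there.
2. **Jig:** I lifted it out of the rest and lowered it onto the hooks until they pushed back with about 24 N. The first contact looked one-sided, so I levelled the jig while pressing down, then let go. Pictures afterwards show the bar in both hook bottoms and upright.
3. **Carriers:** all five grey carriers are on the lane, queued against the stop. Their bars measured 63.3, 63.9, 63.4 and 62.6 mm apart from above. A tight queue gives 63.7 mm, so there are no gaps beyond measuring error. A last top view before hand-in showed all five still in line.
4. **Selector:** only then did I turn it to three bars, and the wrist picture confirms the pointer is on that mark.

In the last pictures the tub, tape roll, bit case and both look-alikes are where they started, and the gripper was open and clear of everything. I saw no carrier knocked aside during the run. No check was still failing or in disagreement at hand-in.

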